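# Load the pull-down lamp lift

### The arm

A 6-joint arm with a two-finger parallel gripper is mounted at the origin on a cart in front of the work surface, level with it; the furniture and walls round the work are solid. World frame = base frame: x ahead of the robot, y to its left, z up, the work surface at z = 0. Lengths are in m, angles in rad, forces in N, time in s.
With the tool pointing down it reaches from about 0.275 to 0.75 m from the base axis. Payload 10.2 kg.
Tool frame: the origin (TCP) lies at the very end of the fingers, on their centre line; the grasp point (between the pads) lies 19 mm behind it; z points along the fingers, x is the direction in which the jaws open and shut, and the axes are right-handed (so a half turn about z gives the same grasp; the last joint's range is limited). The gripper opens to 85 mm and grips with 20 to 120 N. Pads are 22 mm wide; open, the fingers measure 114 mm over their backs; the gripper's body (76 mm by 85 mm) begins 54 mm behind the grasp point. The pads swing forward as they close: fully open they stand 13 mm farther back than shut.
Start: joints at [-1.48, 0.313, 1.498, -0, 1.331, -0.223], TCP at [0.162, -0.499, 0.231] pointing down, gripper open.
Joint ranges: [-2.94, 2.94], [-0.97, 2.17], [0.19, 2.56], [-1.23, 4.37], [0.02, 3.11], [-2.88, 2.88]. Speed limits (rad/s): [2.39, 2.39, 3.01, 3.14, 3.14, 3.14].

### API

Orientations are given as [roll, pitch, yaw] about the fixed x, y, z axes, in that order (R = Rz(yaw) Ry(pitch) Rx(roll)).
In Python, from bench import robot gives the robot as it stands.
- The arm moves only by the tool drive_tool, never from a script. Its argument "series" is one flat list of numbers, 7 for each row, row after row: the shift along the tool's x, y, z in cm, then the turn, a rotation vector about the tool's x, y, z in degrees, then the finger opening in cm, from 0 to 8.54. A call has 1 to 8 rows; each row is the pose to reach, as a shift and turn from the pose measured when the call began, along the tool's axes at that moment; what a row does not reach only later rows make up. A row lasts 1/10 s, in which the tool goes at most 50 mm and 8.59 degrees, less where a joint would pass 70% of its speed; a pose out of reach is approached as far as the arm can. A call with a gripper value outside its range is refused whole. The fingers move at their own pace and stop on an object; "force" is the grip in N (left out, the last holds). Time passes only in rows, so rows that repeat a pose let the fingers close. It gives the time, the measured TCP pose, the force and the opening at its end, in the units of the state.
- robot.read_state(): the state, without advancing time (a new reading comes with each control period).
- robot.get_image(name): name is "side" or "top"; returns a dict with "pixels" (480x640x3 uint8, blue, green, red), "vfov" (degrees; the focal length in pixels is half the picture's height over the tangent of half this angle, whatever the lens; pixels are square), "cx", "cy" (the principal point, pixels), "cam_to_world" (4x4, takes a point from camera to world coordinates). Camera axes: x right, y down, z forward; pixel columns grow to the right and rows downward; lengths in m; the calibration is good to about 2 mm. A picture is of the moment at which its call begins. There is no depth.
- robot.hand_in(): hands the job in, once; it reports no verdict.
Trained networks look in a picture, given as the dict that the camera call returned (one of the last four; its "shot" number tells which), for a name from the list of things; names that differ only in an ending like _2 or _b are one class to them, and where a whole thing is asked for, a point or a joint stands for the part that bears it (a point fixed in the world has none). Each returns a list of dicts, best first, with "p" (0 to 1); they miss things now and then, are a little off and sometimes report something else, mostly with a low value. They report only what shows in the picture. A call takes as long as a camera call.
- robot.search_frame(picture, query): "bbox" ([left, top, right, bottom] as shares, 0 to 1, of the picture: columns of its width, rows of its height, round what is visible of it).
- robot.tip_of(picture, query): "at" ([column, row] as shares, 0 to 1, of the picture: columns of its width, rows of its height: a listed point, or the origin of a listed thing).
The state is a dict: "t": time; "qpos": joint angles; "joint_vel": joint speeds; "effort": joint torques, N m; "tcp_pos": TCP position; "tool_rot": TCP orientation; "wrist_force": force on the tool from outside, world axes, zero at the start; "torque": the same for the moment, N m; "finger_gap": finger opening in m.
Only numpy, scipy, OpenCV 4.12 (cv2) and the standard library are available. Lean on these libraries where they do the work, as an engineer would, in place of code of your own. Each camera call takes 0.05 s, during which the arm holds its last target.

### The job

The lamp lift is clamped in its raised position: free its clamp knob (anticlockwise), pull the sprung hook bar down to its lowest position by the knob and clamp it there (clockwise), so that it stays down when you let go. Hang every cordless work lamp standing on the bench by its bail, one on a hook, then free the knob, let the bar go all the way up with the lamps on it, and clamp it again up there. Leave the other things on the bench alone.

Things in the scene. Friction and masses are not known exactly. Their poses are not given: they have to be found in the camera images.
- hook_carriage (a joint): How far the hook bar is pulled down, m: 0 fully up, 0.15 fully down. Its carriage (knob on a forward arm, hook bar to the right of it) slides on a fixed post 40 mm square, 445 mm tall, its axis 150 mm behind the knob. A damped gas spring drives it up: pulling down takes 12 to 14 N plus 40 N per m/s. With the knob free it rises by itself, also with all lamps. Starts up.
- clamp_knob (a joint): Angle of the clamp knob on the carriage, rad: 0 free, growing clockwise seen from above to 1.5 (end stop). Above about 1.1 its brake holds the carriage at any height; below about 0.4 it slides freely. Takes about 0.3 N m to turn and stays where it is left. Starts clamped.
- knob_grip (a point): Centre of the clamp knob's black wing, on its upright axis: bar 50 mm long (own x axis), 15 mm thick (y), 36 mm high; the point is 14 mm below its top and 21 mm above the hub (radius 16 mm, 10 mm thick, on an arm 30 mm wide) on which fingertips can press. z up; moves with the carriage, turns with the knob. 0.33 m above the bench when up; the hook bar is 70 mm behind it, its top 51 mm above it.
- hook_1 (a point): Hook 1 of 3 on the bar (130 mm right of the knob): a level steel peg 6 mm thick along this point's -x axis (to the robot), its end turned up. The point is on the peg's upper side where a lamp hangs: 50 mm in front of the bar (20 x 20 mm, level with the peg); the upturned end reaches 28 mm in front of the point and 10 mm above it. z up, y left. 0.37 m above the bench when up, 0.22 m when down.
- hook_2 (a point): Hook 2 of 3 on the bar (210 mm right of the knob): a level steel peg 6 mm thick along this point's -x axis (to the robot), its end turned up. The point is on the peg's upper side where a lamp hangs: 50 mm in front of the bar (20 x 20 mm, level with the peg); the upturned end reaches 28 mm in front of the point and 10 mm above it. z up, y left. 0.37 m above the bench when up, 0.22 m when down.
- hook_3 (a point): Hook 3 of 3 on the bar (290 mm right of the knob): a level steel peg 6 mm thick along this point's -x axis (to the robot), its end turned up. The point is on the peg's upper side where a lamp hangs: 50 mm in front of the bar (20 x 20 mm, level with the peg); the upturned end reaches 28 mm in front of the point and 10 mm above it. z up, y left. 0.37 m above the bench when up, 0.22 m when down.
- lamp_a_mid (a point): Centre of the cordless work lamp with yellow top (may be absent), on its axis 67 mm above its underside; z up. 134 mm tall with bail, 0.17 kg. Foot 56 mm wide, 20 high; body 33 mm thick; yellow grip band 34 mm thick, 76 to 104 mm above the underside. Bail of 5 mm wire over it in the lamp's y-z plane, opening 19 mm wide, 25 high: hooks pass along x. Grip the band along y.
- lamp_a_eye (a point): Underside of the bail's crown of the lamp with yellow top, the spot that rests on a hook: on the lamp's axis, 62.5 mm above its centre point. Axes as the lamp's.
- lamp_b_mid (a point): Centre of the cordless work lamp with blue top (may be absent), on its axis 67 mm above its underside; z up. 134 mm tall with bail, 0.17 kg. Foot 56 mm wide, 20 high; body 33 mm thick; blue grip band 34 mm thick, 76 to 104 mm above the underside. Bail of 5 mm wire over it in the lamp's y-z plane, opening 19 mm wide, 25 high: hooks pass along x. Grip the band along y.
- lamp_b_eye (a point): Underside of the bail's crown of the lamp with blue top, the spot that rests on a hook: on the lamp's axis, 62.5 mm above its centre point. Axes as the lamp's.
- lamp_c_mid (a point): Centre of the cordless work lamp with green top (may be absent), on its axis 67 mm above its underside; z up. 134 mm tall with bail, 0.17 kg. Foot 56 mm wide, 20 high; body 33 mm thick; green grip band 34 mm thick, 76 to 104 mm above the underside. Bail of 5 mm wire over it in the lamp's y-z plane, opening 19 mm wide, 25 high: hooks pass along x. Grip the band along y.
- lamp_c_eye (a point): Underside of the bail's crown of the lamp with green top, the spot that rests on a hook: on the lamp's axis, 62.5 mm above its centre point. Axes as the lamp's.
- pen_blue: A blue pen, 135 mm long, 12 mm high, lying on the bench under the hook bar; not part of the job, to be left alone.
- driver_red: A red screwdriver, 165 mm long, 17 mm high, lying on the right of the bench behind the lamps; to be left alone.
- side_cutter: A red-handled side cutter, 125 x 44 x 12 mm, lying on the bench below the knob; to be left alone.

How it is judged:
By the outcome, as a careful person would: the job done as asked, in the order asked, and still so for the second after the job is handed in, with the robot touching nothing.
Of lamp_a, lamp_b, lamp_c only 2 to 3 are there at a start; the rules pass over those that are not, and their reading is None.
At some moment in a run one of lamp_a, lamp_b, lamp_c may be knocked a few centimetres aside while the robot is not near it.
Once in a run the grip may slacken for a moment while it holds something.
It also fails if it takes over 200 s, if anything falls off the work surface, if the arm or the gripper's body presses on something with over 40 N, if the wrist force passes 120 N, or if a joint passes its speed limit or range.

## Working session

There is one attempt and no reset: what is moved stays moved. The work goes in short steps, Python scripts to look and compute and a tool call to move; the robot and the scene stay as the last step left them, time stands still between calls to the robot, and variables do not carry over. Pictures are saved under pics/ and viewed, and the job is handed in when it is done.

Besides the shell and the picture viewer there is one more tool, called in YAML: its name, and indented under it one key for each argument. drive_tool: Moves the arm, as the interface text tells. Its arguments: {"type":"object","properties":{"series":{"type":"array"},"force":{"type":"number"}},"required":["series"]}

```bash
ls -la; mkdir -p pics; cat > h.py <<'E'
from bench import robot
import numpy as np, cv2
from scipy.spatial.transform import Rotation as R
def shot(cam,fn=None):
    d=robot.get_image(cam)
    if fn: cv2.imwrite('pics/'+fn+'.png',d['pixels'])
    return d
def proj(d,P):
    T=np.linalg.inv(d['cam_to_world']);p=(T@np.append(P,1))[:3]
    f=240/np.tan(np.radians(d['vfov'])/2)
    return np.array([d['cx']+f*p[0]/p[2],d['cy']+f*p[1]/p[2]])
def ray(d,uv):
    f=240/np.tan(np.radians(d['vfov'])/2);T=np.array(d['cam_to_world'])
    v=T[:3,:3]@np.array([(uv[0]-d['cx'])/f,(uv[1]-d['cy'])/f,1]);return T[:3,3],v/np.linalg.norm(v)
def atz(d,uv,z):
    o,v=ray(d,uv);return o+v*(z-o[2])/v[2]
def tri(rs):
    A=np.zeros((3,3));b=np.zeros(3)
    for o,v in rs:
        M=np.eye(3)-np.outer(v,v);A+=M;b+=M@o
    X=np.linalg.solve(A,b)
    return X,[np.linalg.norm((np.eye(3)-np.outer(v,v))@(X-o)) for o,v in rs]
def tip(d,q):
    return [(round(r['p'],2),np.round(np.array(r['at'])*[640,480],1)) for r in robot.tip_of(d,q)]
E
python3 - <<'E'
from h import *
s=robot.read_state();print({k:np.round(v,3) for k,v in s.items()})
a=shot('side','s0');b=shot('top','t0')
for d in (a,b):
    print(d['vfov'],d['cx'],d['cy'],np.round(d['cam_to_world'],3).tolist(), d.keys())
    for q in ['knob_grip','hook_1','lamp_a_mid','lamp_a_eye','pen_blue','driver_red','side_cutter']:
        print(q,tip(d,q))
E
```

```text
total 12
drwxr-xr-x  3 agent agent 4096 Dec  7 02:22 .
drwxr-xr-x 23 root  root  4096 Dec  7 02:22 ..
drwxr-xr-x  2 agent agent 4096 Dec  7 02:22 pics
{'t': np.float64(0.0), 'qpos': array([-1.48 ,  0.313,  1.498, -0.   ,  1.331, -0.223]), 'joint_vel': array([-0.001, -0.001, -0.001, -0.   , -0.001, -0.   ]), 'effort': array([ 1.0000e-03, -4.1227e+01, -2.5973e+01, -0.0000e+00,  4.0000e-03,
        0.0000e+00]), 'tcp_pos': array([ 0.162, -0.499,  0.231]), 'tool_rot': array([-3.141e+00,  1.000e-03, -1.257e+00]), 'wrist_force': array([ 0.196, -0.796,  0.13 ]), 'torque': array([ 0.005,  0.006, -0.059]), 'finger_gap': np.float64(0.085)}
48.04486827850766 329.4949945694399 234.8280832153373 [[0.986, -0.062, 0.153, 0.355], [-0.165, -0.429, 0.888, -1.19], [0.011, -0.901, -0.433, 0.798], [0.0, 0.0, 0.0, 1.0]] dict_keys(['pixels', 'vfov', 'cx', 'cy', 'cam_to_world', 'shot'])
knob_grip [(0.53, array([281.6, 159.9]))]
hook_1 [(0.92, array([305.2, 177.3])), (0.64, array([299.8, 167.6])), (0.63, array([295.4, 160.3])), (0.25, array([273.4, 248.8]))]
lamp_a_mid [(0.68, array([299.1, 362.9]))]
lamp_a_eye [(0.88, array([294.5, 335.1]))]
pen_blue [(0.38, array([342.7, 319.7])), (0.21, array([295.5, 160.6]))]
driver_red [(0.64, array([377.7, 410.2])), (0.29, array([315.2, 377.8]))]
side_cutter [(0.58, array([274.6, 250.3]))]
45.94497076760893 319.791354820693 240.52273951085442 [[0.08, -0.93, 0.358, -0.025], [-0.997, -0.073, 0.032, -0.065], [-0.003, -0.359, -0.933, 1.709], [0.0, 0.0, 0.0, 1.0]] dict_keys(['pixels', 'vfov', 'cx', 'cy', 'cam_to_world', 'shot'])
knob_grip [(0.74, array([408., 297.])), (0.69, array([210.7, 247.9]))]
hook_1 [(0.91, array([323.1, 237.7])), (0.7, array([257.7, 234.1])), (0.68, array([291.7, 235.7]))]
lamp_a_mid [(0.67, array([408.4, 294.9]))]
lamp_a_eye [(0.64, array([409.3, 286.1]))]
pen_blue [(0.6, array([330.4, 247.4]))]
driver_red []
side_cutter [(0.82, array([200.3, 290.5])), (0.48, array([292.7, 235.6]))]
```

View pics/s0.png

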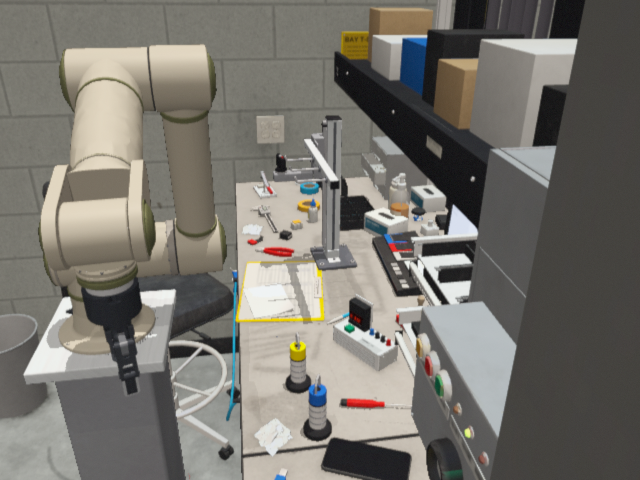

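View pics/t0.png

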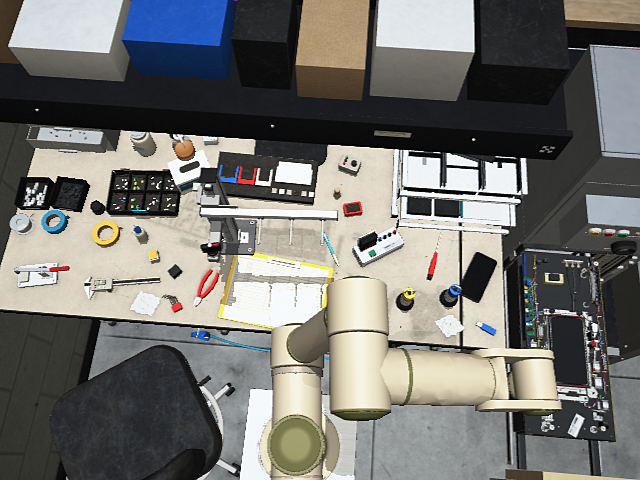

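```bash
python3 - <<'E'
from h import *
a=cv2.imread('pics/s0.png');b=cv2.imread('pics/t0.png')
cv2.imwrite('pics/s0z.png',cv2.resize(a[100:280,230:420],None,fx=4,fy=3.3,interpolation=cv2.INTER_CUBIC)[:600])
cv2.imwrite('pics/t0z.png',cv2.resize(b[170:320,180:380],None,fx=4,fy=4,interpolation=cv2.INTER_CUBIC))
cv2.imwrite('pics/s0l.png',cv2.resize(a[310:460,240:430],None,fx=4,fy=4,interpolation=cv2.INTER_CUBIC))
cv2.imwrite('pics/t0l.png',cv2.resize(b[220:350,350:510],None,fx=4.6,fy=4.6,interpolation=cv2.INTER_CUBIC))
E
```

```text
(no output)
```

View pics/s0z.png

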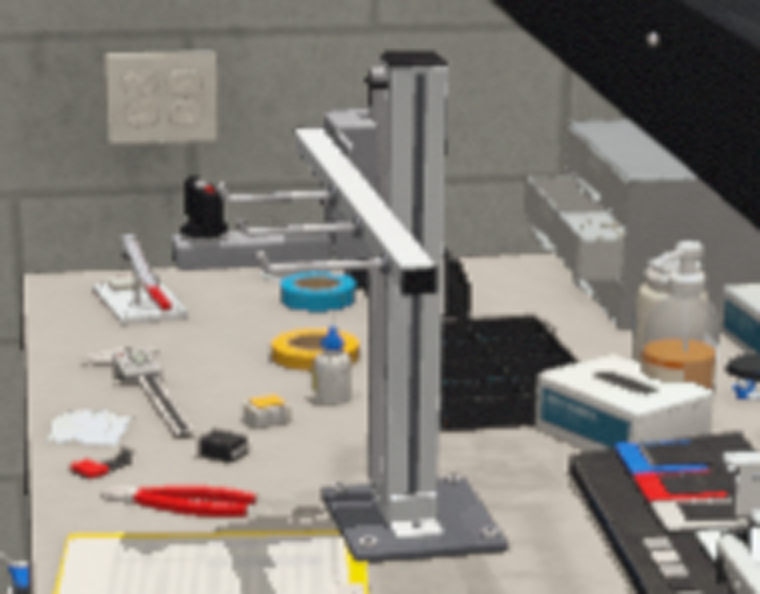

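View pics/t0z.png

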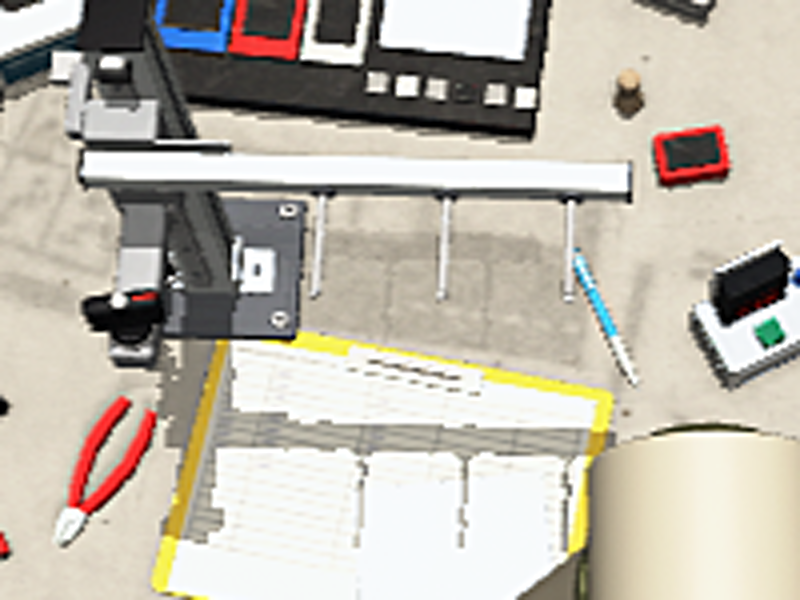

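View pics/s0l.png

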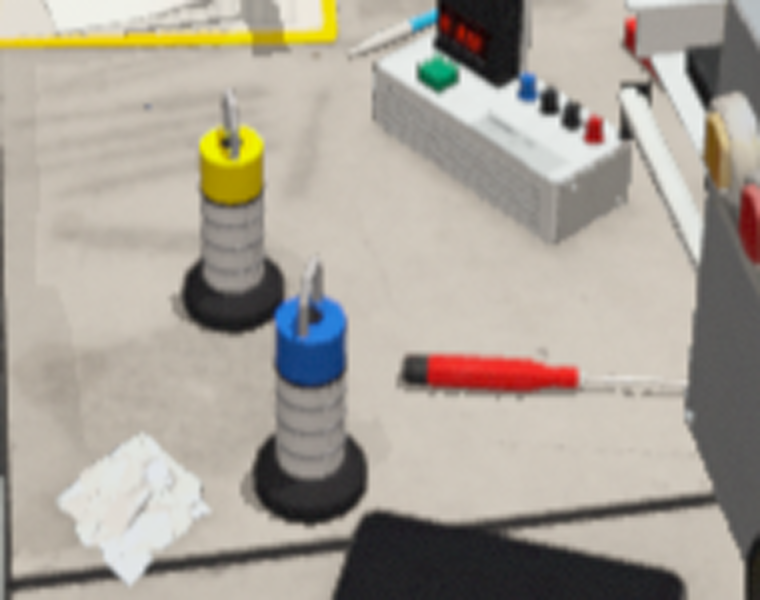

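View pics/t0l.png

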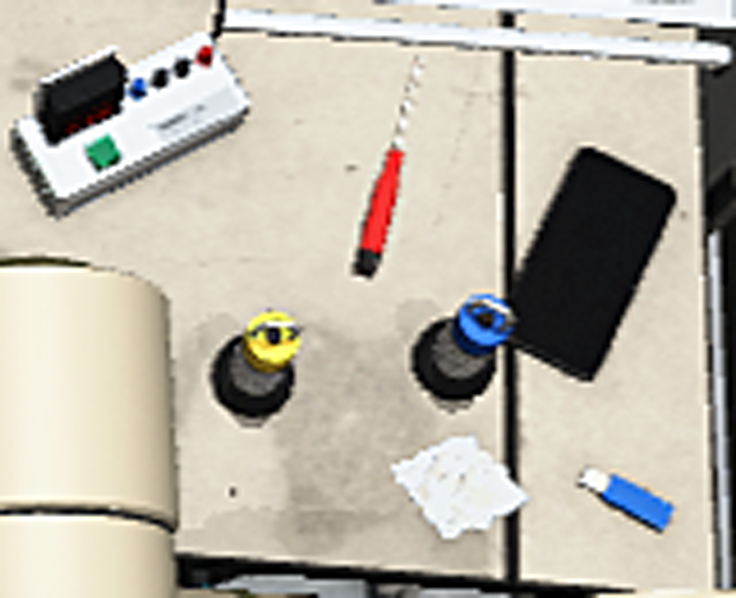

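```bash
python3 - <<'E'
from h import *
a=shot('side');b=shot('top')
for q in ['lamp_a_mid','lamp_a_eye','lamp_b_mid','lamp_b_eye','lamp_c_mid']:
  print(q,tip(a,q),tip(b,q))
def T(n,u,v):
    X,e=tri([ray(a,u),ray(b,v)]);print(n,np.round(X,4),np.round(e,4))
T('knob',(281.6,160.5),(210.7,247.9))
T('h1',(295.4,160.3),(257.7,234.1));T('h2',(299.8,167.6),(291.7,235.7));T('h3',(305.2,177.3),(323.1,237.7))
T('postT',(333.5,117.5),(207,170))
f=lambda s,u,v,c,r:(c+u/s,r+v/s)
S=lambda u,v:f(4,u,v,240,310);P=lambda u,v:f(4.6,u,v,350,220)
T('Ytop',S(232,140),P(271,338))
T('Btop',S(312,315),P(485,324))
print('Yfoot',atz(a,S(233,305),0.01),atz(b,P(253,376),0.01))
print('Bfoot',atz(a,S(310,480),0.01),atz(b,P(454,360),0.01))
print('cutter',atz(b,(205,285),0.01),'pen',atz(b,(330,247),0.006))
for p in [(200,238),(192,308),(338,262),(337,218)]:
  print(p, atz(b,p,0))
E
```

```text
lamp_a_mid [(0.62, array([299.2, 365.2])), (0.42, array([295.3, 331.7]))] [(0.58, array([408.1, 298.1]))]
lamp_a_eye [(0.59, array([295.9, 334.5]))] [(0.73, array([411.6, 291. ]))]
lamp_b_mid [(0.73, array([319.2, 405.2]))] [(0.65, array([452.6, 291.7]))]
lamp_b_eye [(0.63, array([316. , 380.6]))] [(0.66, array([457.2, 288.1]))]
lamp_c_mid [] [(0.54, array([328.4, 247.2])), (0.31, array([433.8, 255.8]))]
knob [0.4642 0.2634 0.3286] [0.0029 0.0029]
h1 [0.4933 0.1396 0.3687] [0.0003 0.0003]
h2 [0.4935 0.052  0.3777] [0.0008 0.0008]
h3 [ 0.4952 -0.0276  0.3801] [0.0025 0.0025]
postT [0.62   0.2751 0.4461] [0.0053 0.0053]
Ytop [ 0.4462 -0.284   0.1056] [0.0017 0.0017]
Btop [ 0.4673 -0.4199  0.1047] [0.0026 0.0026]
Yfoot [ 0.44514454 -0.29941141  0.01      ] [ 0.44499158 -0.28570633  0.01      ]
Bfoot [ 0.46785516 -0.42698368  0.01      ] [ 0.46674367 -0.42004909  0.01      ]
cutter [0.44947873 0.33826038 0.01      ] pen [ 0.60799896 -0.04166867  0.006     ]
(200, 238) [0.60810998 0.3810043  0.        ]
(192, 308) [0.37570098 0.36948567 0.        ]
(338, 262) [ 0.56135518 -0.07076087  0.        ]
(337, 218) [ 0.71339631 -0.05703884  0.        ]
```

```bash
cat > ov.py <<'E'
from h import *
def box(c,sz,yaw):
    Rz=R.from_euler('z',yaw).as_matrix()
    return [c+Rz@(np.array([i,j,k])*np.array(sz)/2) for i in(-1,1) for j in(-1,1) for k in(-1,1)]
ED=[(i,i^b) for i in range(8) for b in(1,2,4) if i<i^b]
def draw(d,img,x0,y0,s,boxes,pts):
    P=lambda X:tuple(np.round(((proj(d,X)-[x0,y0]+.5)*s)).astype(int).tolist())
    for bx,c in boxes:
        for i,j in ED: cv2.line(img,P(bx[i]),P(bx[j]),c,1)
    for p,c in pts: cv2.circle(img,P(p),3,c,-1)
def crop(d,x0,y0,w,h,s): return cv2.resize(d['pixels'][y0:y0+h,x0:x0+w],None,fx=s,fy=s,interpolation=cv2.INTER_CUBIC)
E
cat > knob.py <<'E'
from ov import *
import sys
K=np.array([float(x) for x in sys.argv[1:4]]);th=float(sys.argv[4]);wy=float(sys.argv[5]);n=sys.argv[6]
a=shot('side');b=shot('top')
Rz=R.from_euler('z',th).as_matrix()
bx=[(box(K+[0,0,-4],(.05,.015,.036),wy),(0,255,0)),(box(K+Rz@[.07,-.145,.041],(.02,.35,.02),th),(255,0,255)),(box(np.append((K+Rz@[.15,0,0])[:2],.2225),(.04,.04,.445),th),(255,255,0))]
pts=[(K,(0,255,255))]
for i in range(3):
    pts.append((K+Rz@[.02,-.13-.08*i,.04],(0,255,255)));pts.append((K+Rz@[-.008,-.13-.08*i,.05],(0,128,255)))
ims=[]
for d,x0,y0,w,h in((a,265,105,90,150),(b,180,160,170,110)):
    im=crop(d,x0,y0,w,h,4);draw(d,im,x0,y0,4,bx,pts);cv2.imwrite(f'pics/{n}_{"s" if d is a else "t"}.png',im)
E
python3 knob.py .464 .266 .33 0 1.57 k0
```

```text
(no output)
```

View pics/k0_s.png

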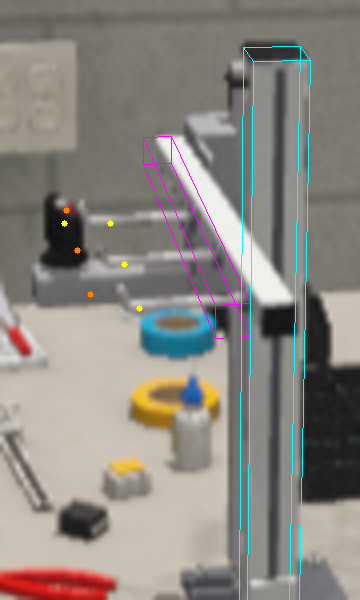

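View pics/k0_t.png

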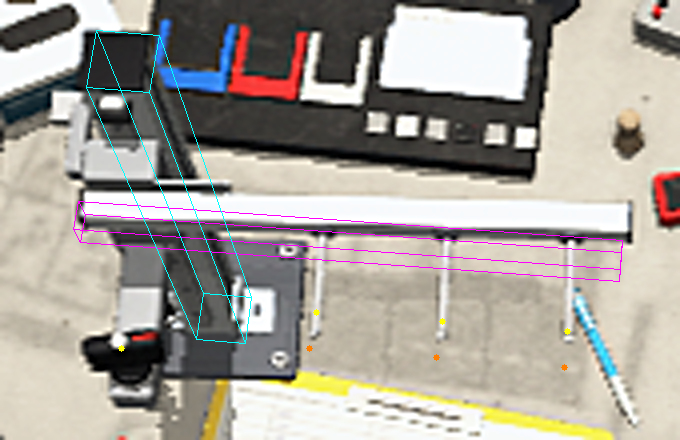

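```bash
sed -i 's/\[0,0,-4\]/[0,0,-.004]/' knob.py; python3 - <<'E'
from h import *
a=shot('side');b=shot('top')
def T(n,u,v):
    X,e=tri([ray(a,(265+u[0]/4-.5,105+u[1]/4-.5)),ray(b,(180+v[0]/4-.5,160+v[1]/4-.5))]);print(n,np.round(X,4),np.round(e,4))
T('bar FR top',(262,307),(631,235))
T('bar BR top',(294,305),(631,201))
T('bar FL top',(152,137),(82,218))
T('tip3',(120,287),(568,340))
T('tip2',(0+76,257),(441,340))
T('tip1',(82,213),(314,338))
T('base3',(235,300),(572,240))
T('wing top',(60,197),(121,337))
T('post top C',(275,52),(120,62))
E
python3 knob.py .466 .268 .33 0.02 1.57 k1
```

```text
bar FR top [ 0.5492 -0.0596  0.3802] [0.0007 0.0007]
bar BR top [ 0.57   -0.0579  0.3808] [0.0017 0.0017]
bar FL top [0.5307 0.2913 0.3824] [0.0009 0.0009]
tip3 [ 0.4729 -0.0252  0.3838] [0.0003 0.0003]
tip2 [0.4611 0.0539 0.3786] [0.0067 0.0067]
tip1 [0.4648 0.1344 0.3777] [0.0012 0.0012]
base3 [ 0.5426 -0.0221  0.3726] [0.0025 0.0025]
wing top [0.4629 0.2618 0.3505] [0.0015 0.0015]
post top C [0.6129 0.2673 0.4456] [0.0002 0.0002]
```

View pics/k1_s.png

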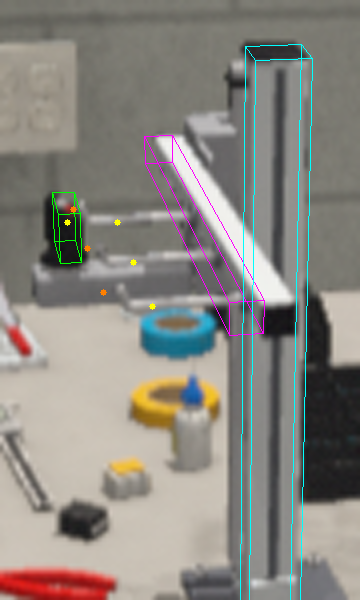

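View pics/k1_t.png

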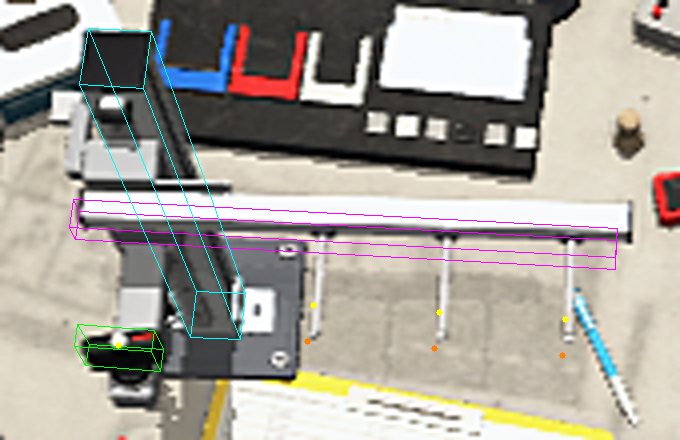

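```bash
sed -i 's/\[.07,-.145,.041\]/[.08,-.145,.041]/' knob.py; 
python3 knob.py .4635 .2605 .33 0.053 1.57 k2
```

```text
(no output)
```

View pics/k2_s.png

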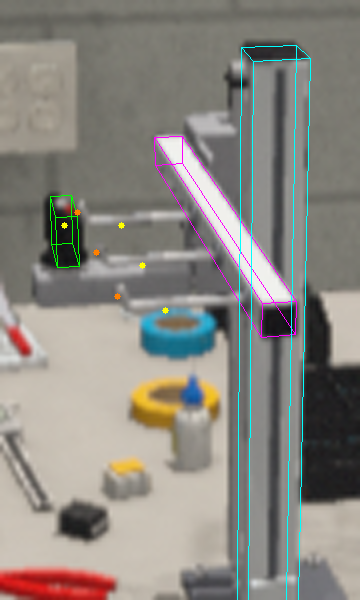

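View pics/k2_t.png

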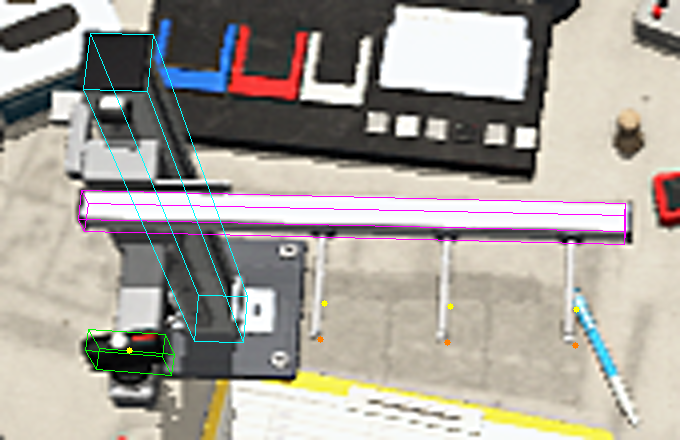

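```bash

python3 knob.py .463 .265 .33 0.053 1.7 k3; cd pics; python3 -c "
import cv2,numpy as np
a=cv2.imread('k3_s.png');b=cv2.imread('k3_t.png')[160:400];a=a[120:360]
cv2.imwrite('k3.png',cv2.resize(np.hstack([a[:,:200],b[:,60:360]]),None,fx=1.5,fy=1.5))"
```

```text
(no output)
```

View pics/k3.png

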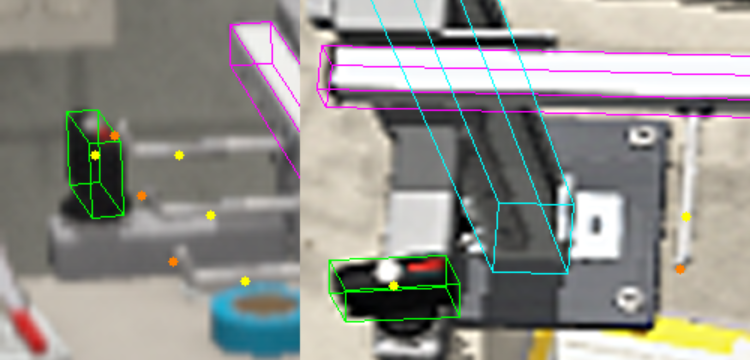

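```bash
cat > mv.py <<'E'
from h import *
import sys
# args: x,y,z,yaw ... -> tool shift cm, rot deg
s=robot.read_state();R0=R.from_euler('xyz',s['tool_rot']);p0=np.array(s['tcp_pos'])
print('t',round(float(s['t']),2),'tcp',np.round(p0,4),'rpy',np.round(s['tool_rot'],3),'F',np.round(s['wrist_force'],1),'q',np.round(s['qpos'],2),'gap',round(float(s['finger_gap']),4))
for a in sys.argv[1:]:
    v=[float(x) for x in a.split(',')]
    print(a,'->',np.round(R0.inv().apply(np.array(v[:3])-p0)*100,2),np.round(np.degrees((R0.inv()*R.from_euler('xyz',[np.pi,0,v[3]])).as_rotvec()),1))
E
python3 mv.py .162,-.499,.42,-1.257 .463,.2655,.42,.123 .463,.2655,.311,.123
```

```text
t 1.9 tcp [ 0.1621 -0.4994  0.2313] rpy [ 3.142 -0.    -1.257] F [ 0.2 -0.3  0.3] q [-1.48  0.31  1.5  -0.    1.33 -0.22] gap 0.0855
.162,-.499,.42,-1.257 -> [-4.000e-02 -1.000e-02 -1.887e+01] [ 0. -0.  0.]
.463,.2655,.42,.123 -> [-63.46 -52.24 -18.87] [  0.    0.  -79.1]
.463,.2655,.311,.123 -> [-63.46 -52.24  -7.97] [  0.    0.  -79.1]
```

drive_tool:
  series: [0,0,-5,0,0,0,4,0,0,-10,0,0,0,4,0,0,-15,0,0,0,4,0,0,-18.9,0,0,0,4,-3.5,-3,-18.9,0,0,-6,4,-7,-6,-18.9,0,0,-12,4,-10.5,-9,-18.9,0,0,-18,4,-14,-12,-18.9,0,0,-24,4]
  force: 60

```text
t: 2.7
tcp_pos: [0.2333, -0.3274, 0.4202]
tool_rot: [-3.142, -0.0, -0.834]
wrist_force: [1.0, 0.1, 0.8]
finger_gap: 0.04
```

```bash
python3 mv.py .463,.2655,.42,.123
```

```text
t 2.7 tcp [ 0.2333 -0.3274  0.4202] rpy [-3.142 -0.    -0.834] F [1.  0.1 0.8] q [-1.25 -0.03  1.41  0.    1.76 -0.41] gap 0.04
.463,.2655,.42,.123 -> [-2.850e+01 -5.684e+01  2.000e-02] [  0.   -0.  -54.9]
```

drive_tool:
  series: [-2,-4,0,0,0,-5,4,-4,-8,0,0,0,-10,4,-6,-12,0,0,0,-15,4,-8,-16,0,0,0,-20,4,-10,-20,0,0,0,-25,4,-12,-24,0,0,0,-30,4,-14,-28,0,0,0,-35,4,-16,-32,0,0,0,-40,4]

```text
t: 3.5
tcp_pos: [0.363, 0.008, 0.4205]
tool_rot: [3.141, -0.001, -0.133]
wrist_force: [1.5, -0.6, -0.3]
finger_gap: 0.0398
```

```bash
python3 mv.py .463,.2655,.42,.123
```

```text
t 3.5 tcp [0.363  0.008  0.4205] rpy [ 3.141e+00 -1.000e-03 -1.330e-01] F [ 1.5 -0.6 -0.3] q [-0.3  -0.12  1.5  -0.    1.76 -0.17] gap 0.0398
.463,.2655,.42,.123 -> [  6.51 -26.84   0.05] [  0.   -0.1 -14.6]
```

drive_tool:
  series: [1,-4,0,0,0,-2,4,2,-8,0,0,0,-5,4,3,-12,0,0,0,-8,4,4,-16,0,0,0,-11,4,5,-20.5,0,0,0,-13,4,5.8,-24,0,0,0,-14.6,4,6.5,-26.8,0,0,0,-14.6,4,6.5,-26.8,0,0,0,-14.6,4]

```text
t: 4.3
tcp_pos: [0.4633, 0.2675, 0.4191]
tool_rot: [3.141, 0.001, 0.125]
wrist_force: [-0.1, -0.6, -0.2]
finger_gap: 0.0399
```

```bash
python3 mv.py .463,.2655,.42,.123  .463,.2655,.311,.123; python3 -c "
from ov import *
a=shot('side');b=shot('top')
cv2.imwrite('pics/g1.png',np.hstack([crop(a,230,60,120,150,3),crop(b,160,150,120,150,3)]))"
```

```text
t 4.3 tcp [0.4633 0.2675 0.4191] rpy [3.141e+00 1.000e-03 1.250e-01] F [-0.1 -0.6 -0.2] q [ 0.3   0.29  1.05 -0.    1.8   0.18] gap 0.0399
.463,.2655,.42,.123 -> [-0.06  0.2  -0.09] [0.  0.1 0.1]
.463,.2655,.311,.123 -> [-0.05  0.19 10.81] [0.  0.1 0.1]
```

View pics/g1.png

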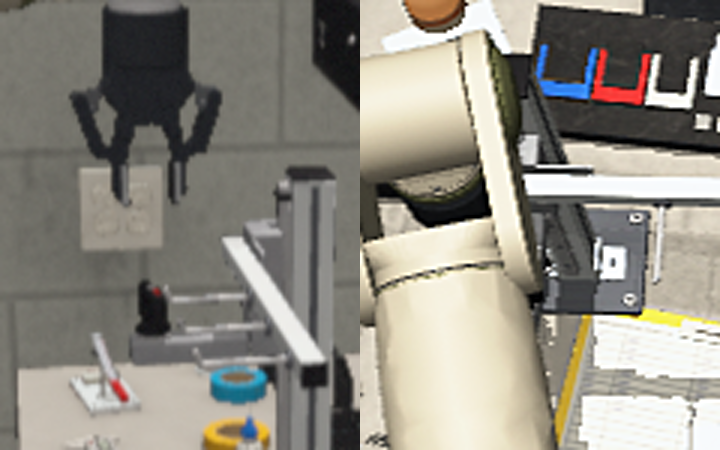

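drive_tool:
  series: [0,0.2,2,0,0,0,4,0,0.2,4,0,0,0,4,0,0.2,6,0,0,0,4,0,0.2,7.5,0,0,0,4,0,0.2,9,0,0,0,4,0,0.2,10,0,0,0,4,0,0.2,10.5,0,0,0,4,0,0.2,10.5,0,0,0,4]

```text
t: 5.2
tcp_pos: [0.463, 0.2627, 0.3151]
tool_rot: [3.141, -0.0, 0.122]
wrist_force: [-0.0, 0.4, -0.1]
finger_gap: 0.0402
```

```bash
python3 mv.py  .463,.2655,.311,.123; python3 -c "
from ov import *
a=shot('side')
cv2.imwrite('pics/g2.png',crop(a,240,90,130,110,5))"
```

```text
t 5.2 tcp [0.463  0.2627 0.3151] rpy [ 3.141 -0.     0.122] F [-0.   0.4 -0.1] q [ 0.3   0.29  1.32 -0.    1.54  0.17] gap 0.0402
.463,.2655,.311,.123 -> [ 0.03 -0.28  0.41] [ 0.1 -0.  -0. ]
```

View pics/g2.png

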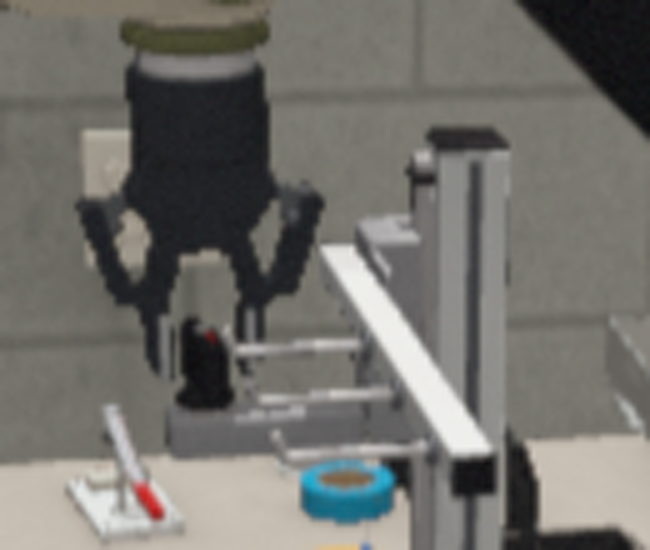

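drive_tool:
  series: [0,-0.2,0.1,0,0,0,4,0,-0.2,0.2,0,0,0,3,0,-0.2,0.2,0,0,0,1,0,-0.2,0.2,0,0,0,0.5,0,-0.2,0.2,0,0,0,0.5,0,-0.2,0.2,0,0,0,0.5,0,-0.2,0.2,0,0,0,0.5]
  force: 60

```text
t: 5.95
tcp_pos: [0.4625, 0.2649, 0.314]
tool_rot: [3.141, -0.0, 0.123]
wrist_force: [-6.1, -0.6, 2.9]
finger_gap: 0.0148
```

```bash
python3 mv.py  .463,.2655,.311,.123
```

```text
t 5.95 tcp [0.4625 0.2649 0.314 ] rpy [ 3.141 -0.     0.123] F [-6.1 -0.6  2.9] q [ 0.3   0.29  1.32 -0.    1.54  0.18] gap 0.0148
.463,.2655,.311,.123 -> [ 0.06 -0.05  0.3 ] [ 0.1 -0.   0. ]
```

drive_tool:
  series: [-0.05,0,0,0,0,-5,0.5,-0.1,0,0,0,0,-11,0.5,-0.1,0,0,0,0,-17,0.5,-0.1,0,0,0,0,-23,0.5,-0.1,0,0,0,0,-29,0.5,-0.1,0,0,0,0,-35,0.5,-0.1,0,0,0,0,-41,0.5,-0.1,0,0,0,0,-41,0.5]

```text
t: 6.75
tcp_pos: [0.4619, 0.2647, 0.314]
tool_rot: [3.14, -0.0, 0.839]
wrist_force: [1.1, -0.5, 0.8]
finger_gap: 0.0138
```

```bash
python3 mv.py; python3 -c "
from h import *
s=robot.read_state();print(s['torque'],s['wrist_force'])"
```

```text
t 6.75 tcp [0.4619 0.2647 0.314 ] rpy [ 3.14  -0.     0.839] F [ 1.1 -0.5  0.8] q [ 0.3   0.29  1.32 -0.    1.53 -0.54] gap 0.0138
[-0.10697268 -0.14648291  0.21407385] [ 1.12941175 -0.48848804  0.75273153]
```

drive_tool:
  series: [0,0,0,0,0,-6,0.5,0,0,0,0,0,-12,0.5,0,0,0,0,0,-18,0.5,0,0,0,0,0,-24,0.5,0,0,0,0,0,-30,0.5,0,0,0,0,0,-36,0.5,0,0,0,0,0,-40,0.5,0,0,0,0,0,-40,0.5]

```text
t: 7.55
tcp_pos: [0.4617, 0.2642, 0.314]
tool_rot: [3.141, 0.002, 1.535]
wrist_force: [-2.3, -4.6, 2.5]
finger_gap: 0.0139
```

```bash
python3 mv.py; python3 -c "
from h import *
s=robot.read_state();print(s['torque'],s['wrist_force'])"
```

```text
t 7.55 tcp [0.4617 0.2642 0.314 ] rpy [3.141e+00 2.000e-03 1.535e+00] F [-2.3 -4.6  2.5] q [ 0.3   0.28  1.32 -0.    1.54 -1.23] gap 0.0139
[-0.65614801  0.49412155  0.21449109] [-2.29640258 -4.56250218  2.45989913]
```

drive_tool:
  series: [0,0,0.5,0,0,0,0.5,0,0,1.5,0,0,0,0.5,0,0,3,0,0,0,0.5,0,0,4.5,0,0,0,0.5,0,0,6,0,0,0,0.5,0,0,7.5,0,0,0,0.5,0,0,9,0,0,0,0.5,0,0,9,0,0,0,0.5]

```text
t: 8.35
tcp_pos: [0.4617, 0.2641, 0.2243]
tool_rot: [3.14, 0.002, 1.532]
wrist_force: [-4.9, -2.6, 12.9]
finger_gap: 0.0139
```

```bash
python3 mv.py;python3 -c "
from ov import *
a=shot('side')
cv2.imwrite('pics/g3.png',crop(a,240,90,130,130,4))"
```

```text
t 8.35 tcp [0.4617 0.2641 0.2243] rpy [3.140e+00 2.000e-03 1.532e+00] F [-4.9 -2.6 12.9] q [ 0.3   0.33  1.49 -0.    1.32 -1.23] gap 0.0139
```

View pics/g3.png

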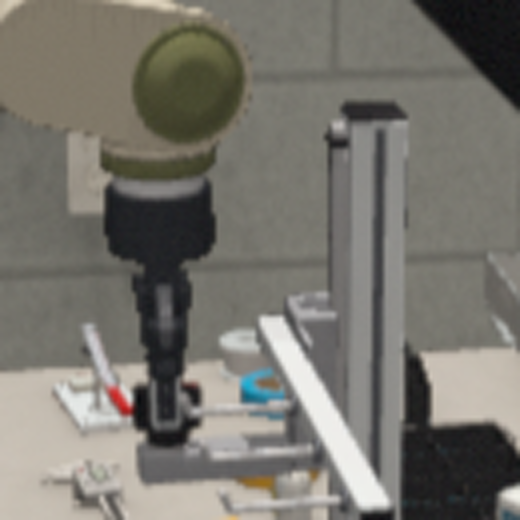

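Carriage coming down with the gripper (wing held between fingers). Continue to the bottom.

drive_tool:
  series: [0,0,1.5,0,0,0,0.5,0,0,3,0,0,0,0.5,0,0,4.5,0,0,0,0.5,0,0,5.5,0,0,0,0.5,0,0,5.9,0,0,0,0.5,0,0,6.2,0,0,0,0.5,0,0,6.2,0,0,0,0.5]

```text
t: 9.1
tcp_pos: [0.4618, 0.2641, 0.1642]
tool_rot: [3.139, 0.001, 1.528]
wrist_force: [-6.8, -3.1, 13.1]
finger_gap: 0.0145
```

```bash
python3 mv.py
```

```text
t 9.1 tcp [0.4618 0.2641 0.1642] rpy [3.139e+00 1.000e-03 1.528e+00] F [-6.8 -3.1 13.1] q [ 0.3   0.39  1.57 -0.    1.18 -1.23] gap 0.0145
```

drive_tool:
  series: [0,0,0.2,0,0,0,0.5,0,0,0.3,0,0,0,0.5,0,0,0.3,0,0,0,0.5]

```text
t: 9.4
tcp_pos: [0.4618, 0.2642, 0.1638]
tool_rot: [3.138, 0.001, 1.525]
wrist_force: [-10.0, -5.4, 23.7]
finger_gap: 0.0139
```

```bash
python3 mv.py
```

```text
t 9.4 tcp [0.4618 0.2642 0.1638] rpy [3.138e+00 1.000e-03 1.525e+00] F [-10.   -5.4  23.7] q [ 0.3   0.39  1.58 -0.    1.17 -1.22] gap 0.0139
```

drive_tool:
  series: [0,0,0.2,0,0,6,0.5,0,0,0.2,0,0,12,0.5,0,0,0.2,0,0,18,0.5,0,0,0.2,0,0,24,0.5,0,0,0.2,0,0,30,0.5,0,0,0.2,0,0,36,0.5,0,0,0.2,0,0,42,0.5,0,0,0.2,0,0,42,0.5]

```text
t: 10.2
tcp_pos: [0.462, 0.2648, 0.1638]
tool_rot: [3.137, -0.004, 0.785]
wrist_force: [-6.5, -1.9, 17.6]
finger_gap: 0.0141
```

```bash
python3 mv.py
```

```text
t 10.2 tcp [0.462  0.2648 0.1638] rpy [ 3.137 -0.004  0.785] F [-6.5 -1.9 17.6] q [ 0.3   0.39  1.58 -0.    1.17 -0.48] gap 0.0141
```

drive_tool:
  series: [0,0,0.2,0,0,6,0.5,0,0,0.2,0,0,12,0.5,0,0,0.2,0,0,18,0.5,0,0,0.2,0,0,24,0.5,0,0,0.2,0,0,30,0.5,0,0,0.2,0,0,36,0.5,0,0,0.2,0,0,39,0.5,0,0,0.2,0,0,39,0.5]

```text
t: 11.0
tcp_pos: [0.4625, 0.2651, 0.1639]
tool_rot: [3.141, -0.008, 0.1]
wrist_force: [-3.6, -1.9, 17.0]
finger_gap: 0.0144
```

```bash
python3 mv.py; python3 -c "
from h import *
s=robot.read_state();print(s['torque'],s['wrist_force'])"
```

```text
t 11.0 tcp [0.4625 0.2651 0.1639] rpy [ 3.141 -0.008  0.1  ] F [-3.6 -1.9 17. ] q [ 0.3   0.39  1.58 -0.    1.17  0.2 ] gap 0.0144
[-0.26548514  1.19431517  0.45676173] [-3.61928039 -1.89306156 17.01154353]
```

drive_tool:
  series: [0,0,0,0,0,0,0.5,0,0,-0.1,0,0,0,2.5,0,0,-0.1,0,0,0,4,0,0,-0.1,0,0,0,4,0,0,-2,0,0,0,4,0,0,-5,0,0,0,4,0,0,-9,0,0,0,4,0,0,-12,0,0,0,4]

```text
t: 11.8
tcp_pos: [0.4617, 0.2651, 0.2861]
tool_rot: [-3.141, -0.01, 0.099]
wrist_force: [0.0, 0.7, 0.0]
finger_gap: 0.0396
```

```bash
python3 mv.py;python3 -c "
from ov import *
a=shot('side');b=shot('top')
K=np.array([.4625,.2655,.18]);th=.053;Rz=R.from_euler('z',th).as_matrix()
bx=[(box(K+[0,0,-.004],(.05,.015,.036),1.7),(0,255,0)),(box(K+Rz@[.08,-.145,.041],(.02,.35,.02),th),(255,0,255))]
pts=[]
for i in range(3):
    pts.append((K+Rz@[.02,-.13-.08*i,.04],(0,255,255)));pts.append((K+Rz@[-.008,-.13-.08*i,.05],(0,128,255)))
for d,x0,y0,w,h,n in((a,240,90,130,150,'s'),(b,180,160,170,130,'t')):
    im=crop(d,x0,y0,w,h,4);draw(d,im,x0,y0,4,bx,pts);cv2.imwrite('pics/g4'+n+'.png',im)
    cv2.imwrite('pics/g4f'+n+'.png',d['pixels'])
print(tip(a,'hook_1'),tip(b,'hook_1'))
for q in ['lamp_a_mid','lamp_a_eye','lamp_b_mid','lamp_b_eye','lamp_c_mid','lamp_c_eye']: print(q,tip(a,q),tip(b,q))"
```

```text
t 11.8 tcp [0.4617 0.2651 0.2861] rpy [-3.141 -0.01   0.099] F [0.  0.7 0. ] q [ 0.3   0.29  1.38 -0.    1.46  0.2 ] gap 0.0396
[(0.94, array([302.5, 239.6])), (0.82, array([299.2, 223. ])), (0.66, array([296.2, 209.1])), (0.23, array([295.6, 331.2]))] [(0.86, array([294.7, 255.4])), (0.83, array([263.9, 253.5])), (0.68, array([321.1, 256.3]))]
lamp_a_mid [(0.77, array([299.7, 364.8]))] [(0.73, array([407.3, 293.8])), (0.17, array([459.1, 286.4])), (0.15, array([293.8, 256.5]))]
lamp_a_eye [(0.68, array([316.9, 401.6])), (0.62, array([297.6, 334. ]))] [(0.7, array([410.1, 290.7]))]
lamp_b_mid [(0.71, array([316.6, 401.7])), (0.68, array([345.1, 318.4])), (0.63, array([282.2, 211.7]))] [(0.8, array([450.6, 292.6])), (0.26, array([264.9, 253.5]))]
lamp_b_eye [(0.85, array([315.2, 375.8]))] [(0.7, array([457. , 290.9]))]
lamp_c_mid [(0.39, array([344.4, 314.5]))] []
lamp_c_eye [] [(0.26, array([263.1, 255.1]))]
```

View pics/g4s.png

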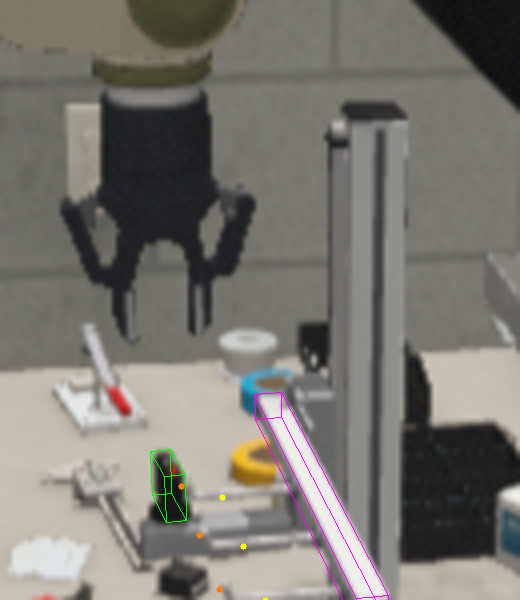

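View pics/g4t.png

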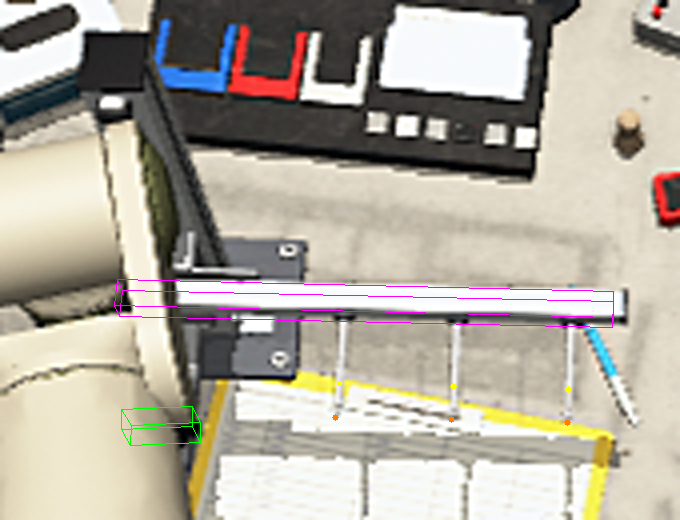

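View pics/g4ft.png

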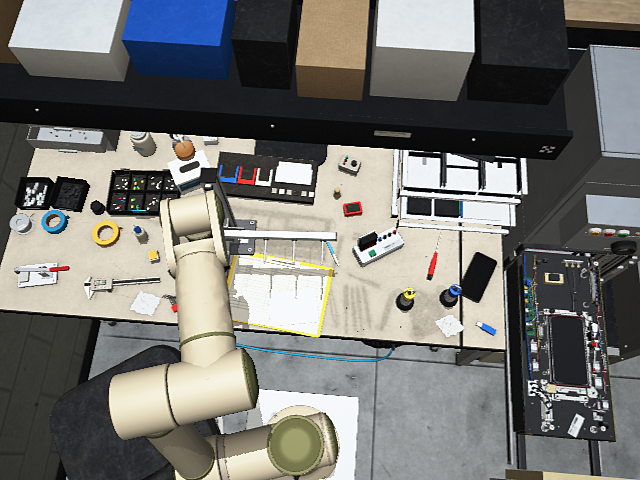

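View pics/g4fs.png

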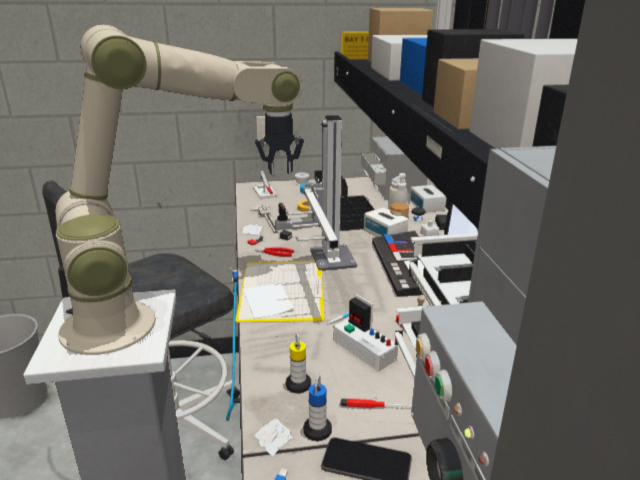

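```bash
python3 - <<'E'
from ov import *
a=shot('side');b=shot('top')
def T(n,u,v):
    X,e=tri([ray(a,u),ray(b,v)]);print(n,np.round(X,4),np.round(e,4));return X
T('h1',(296.2,209.1),(263.9,253.5));T('h2',(299.2,223),(294.7,255.4));T('h3',(302.5,239.6),(321.1,256.3))
S=lambda u,v:(240+u/4-.5,90+v/4-.5);P=lambda u,v:(180+u/4-.5,160+v/4-.5)
X=T('tip1',S(180,490),P(338,415))
# colour centroids of bands
for n,hs in(('Y',(22,35)),('B',(100,120))):
  c=[]
  for d,(x0,x1,y0,y1) in((a,(270,340,320,450)),(b,(390,475,275,320))):
    hsv=cv2.cvtColor(d['pixels'],cv2.COLOR_BGR2HSV)[y0:y1,x0:x1]
    m=(hsv[...,0]>hs[0])&(hsv[...,0]<hs[1])&(hsv[...,1]>130)&(hsv[...,2]>60)
    v,u=np.nonzero(m);c.append((u.mean()+x0,v.mean()+y0));print(n,len(u),u.min()+x0,u.max()+x0,v.min()+y0,v.max()+y0)
  X=T(n+' band',*c)
  p=[]
ims=[]
for d,x0,y0,w,h in((a,280,320,55,70),(a,295,360,55,70),(b,390,275,45,40),(b,435,275,45,40)):
  ims.append(cv2.resize(crop(d,x0,y0,w,h,8),(400,int(400*h/w))))
cv2.imwrite('pics/l1s.png',np.hstack(ims[:2]));cv2.imwrite('pics/l1t.png',np.hstack(ims[2:]))
E
```

```text
h1 [0.4913 0.1364 0.233 ] [0.0012 0.0012]
h2 [0.4912 0.0508 0.2314] [0.0006 0.0006]
h3 [ 0.494  -0.0223  0.2213] [0.0042 0.0042]
tip1 [0.4618 0.1332 0.2287] [0.0012 0.0012]
Y 329 270 322 320 360
Y 74 403 414 288 300
Y band [ 0.4431 -0.2832  0.1072] [0.0009 0.0009]
B 295 308 325 385 405
B 79 450 461 284 296
B band [ 0.4682 -0.4207  0.0906] [0.0001 0.0001]
```

View pics/l1s.png

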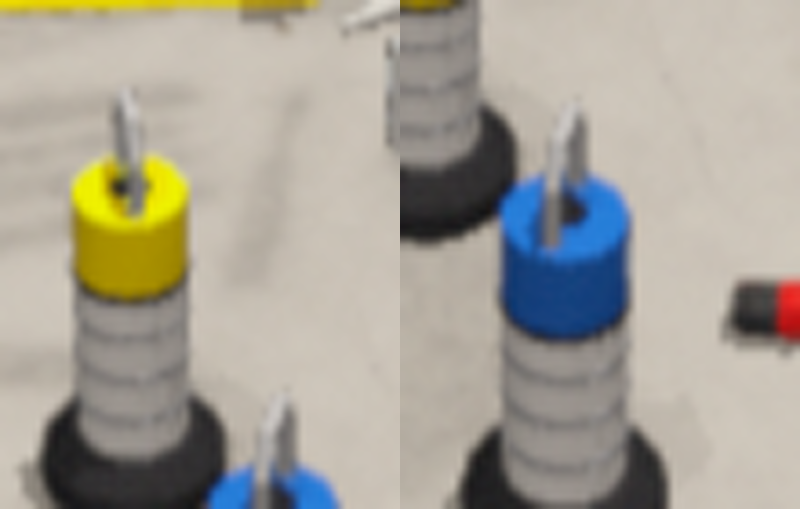

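View pics/l1t.png

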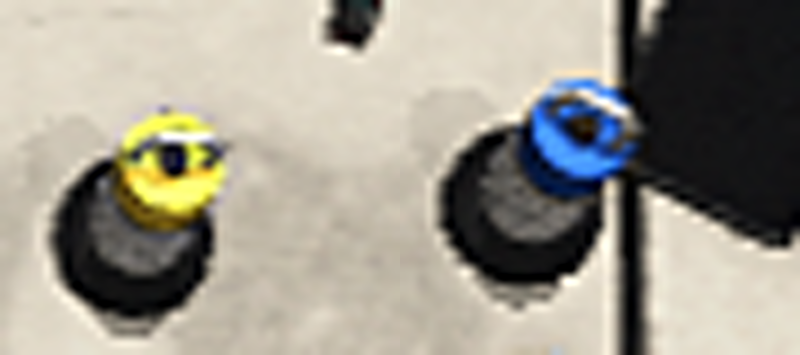

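```bash
cat > lamp.py <<'E'
from ov import *
def poly(d,img,x0,y0,s,P,c):
    pp=np.array([(proj(d,p)-[x0,y0]+.5)*s for p in P]);cv2.polylines(img,[np.round(pp).astype(np.int32)],False,c,1,cv2.LINE_AA)
def lampdraw(d,img,x0,y0,s,L,yaw,base=0):
    t=np.linspace(0,2*np.pi,40)
    for z,r in((0,.028),(.02,.028),(.076,.017),(.104,.017)):
        poly(d,img,x0,y0,s,[np.array([L[0]+r*np.cos(q),L[1]+r*np.sin(q),base+z]) for q in t],(255,0,255))
    ay=np.array([-np.sin(yaw),np.cos(yaw),0]);c=np.array([L[0],L[1],base])
    B=[c+ay*12e-3+[0,0,.104],c+ay*12e-3+[0,0,.12]]+[c+ay*12e-3*np.cos(q)+[0,0,.12+.0115*np.sin(q)] for q in np.linspace(0,np.pi,12)]+[c-ay*12e-3+[0,0,.104]]
    poly(d,img,x0,y0,s,B,(0,255,0))
E
cat > l2.py <<'E'
from lamp import *
import sys
Y=eval(sys.argv[1]);B=eval(sys.argv[2])
a=shot('side');b=shot('top')
ims=[]
for d,x0,y0,w,h,L in((a,280,325,40,75,Y),(a,297,368,40,75,B),(b,393,278,35,40,Y),(b,437,278,35,40,B)):
    s=8;im=crop(d,x0,y0,w,h,s);im2=im.copy();lampdraw(d,im,x0,y0,s,L[:2],L[2]);ims.append(cv2.resize(np.hstack([im]),(400,int(400*h/w)) if d is b else (320,600)))
cv2.imwrite('pics/'+sys.argv[3]+'s.png',np.hstack(ims[:2]));cv2.imwrite('pics/'+sys.argv[3]+'t.png',np.hstack(ims[2:]))
E
python3 l2.py "(.444,-.284,0.0)" "(.468,-.4205,0.0)" m1
```

```text
(no output)
```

View pics/m1s.png

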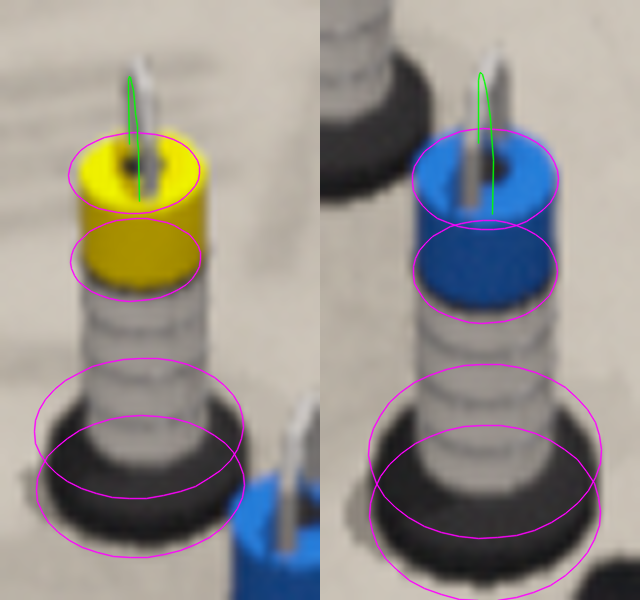

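View pics/m1t.png

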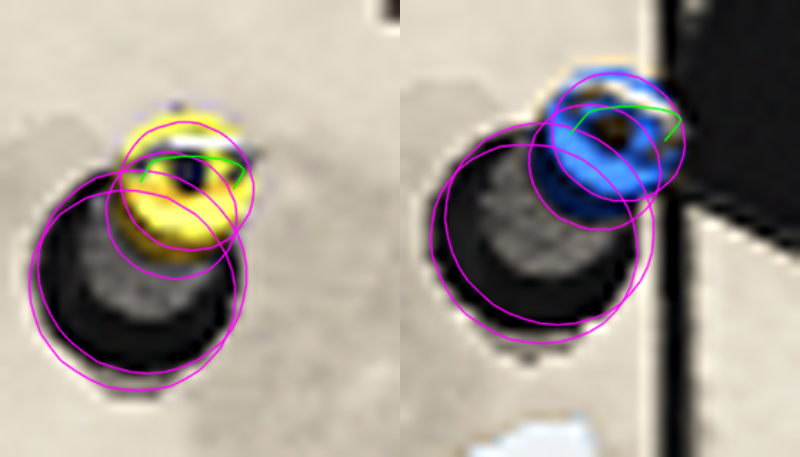

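```bash
python3 l2.py "(.4465,-.2815,0.12)" "(.4685,-.418,-.5)" m2
```

```text
(no output)
```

View pics/m2s.png

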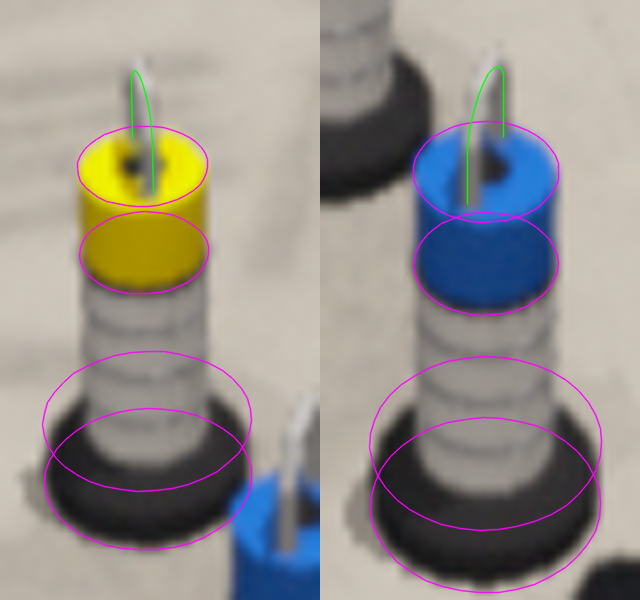

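View pics/m2t.png

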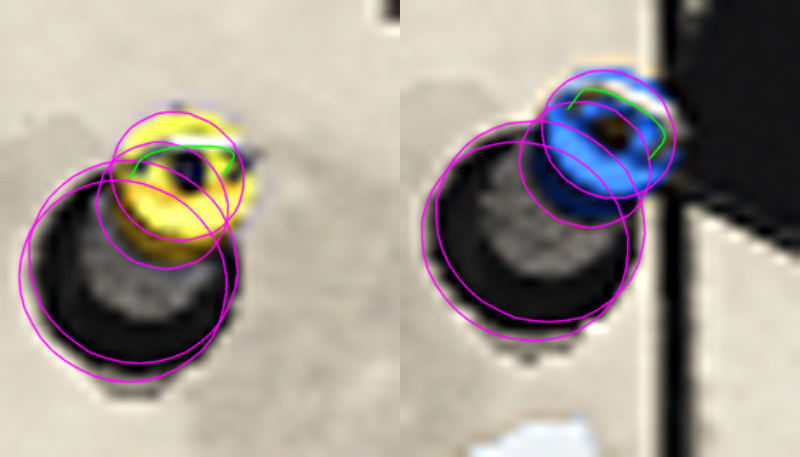

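```bash
python3 mv.py .44,0,.29,-.7 .4455,-.283,.22,-1.45 .4455,-.283,.074,-1.45
```

```text
t 12.9 tcp [0.4615 0.265  0.2839] rpy [ 3.141 -0.008  0.1  ] F [ 0.3 -0.2 -1.1] q [ 0.3   0.29  1.39 -0.    1.45  0.2 ] gap 0.0403
.44,0,.29,-.7 -> [-4.78 26.15 -0.65] [-0.2 -0.5 45.8]
.4455,-.283,.22,-1.45 -> [-7.11 54.37  6.34] [-0.4 -0.4 88.8]
.4455,-.283,.074,-1.45 -> [-7.23 54.36 20.94] [-0.4 -0.4 88.8]
```

drive_tool:
  series: [-0.7,3.5,-0.6,0,0,6,6.5,-1.4,7.5,-0.6,0,0,12,6.5,-2,11.5,-0.6,0,0,18,6.5,-2.8,15.5,-0.6,0,-0.4,24,6.5,-3.5,20,-0.6,0,-0.4,31,6.5,-4.1,24.5,-0.6,0,-0.4,38,6.5,-4.5,29,-0.6,0,-0.4,45,6.5,-5,33.5,-0.6,0,-0.4,52,6.5]

```text
t: 13.7
tcp_pos: [0.4448, -0.0751, 0.2898]
tool_rot: [-3.138, 0.0, -0.813]
wrist_force: [1.5, -0.5, 0.1]
finger_gap: 0.0652
```

```bash
python3 mv.py .4455,-.283,.22,-1.45
```

```text
t 13.7 tcp [ 0.4448 -0.0751  0.2898] rpy [-3.138  0.    -0.813] F [ 1.5 -0.5  0.1] q [-0.43  0.11  1.6   0.    1.43  0.38] gap 0.0652
.4455,-.283,.22,-1.45 -> [15.15 14.27  6.92] [-0.2  0.1 36.5]
```

drive_tool:
  series: [3,2.8,1,0,0,6,6.5,6,5.6,2,0,0,12,6.5,9,8.5,3.5,0,0,19,6.5,12,11.3,5,0,0,26,6.5,14,13.2,6,0,0,33,6.5,15.2,14.3,6.9,0,0,36.5,6.5,15.2,14.3,6.9,0,0,36.5,6.5,15.2,14.3,6.9,0,0,36.5,6.5]

```text
t: 14.5
tcp_pos: [0.4456, -0.2832, 0.2203]
tool_rot: [-3.139, 0.003, -1.448]
wrist_force: [-0.1, 0.5, 0.7]
finger_gap: 0.0652
```

```bash
python3 mv.py .4455,-.283,.074,-1.45;python3 -c "
from ov import *
a=shot('side');b=shot('top')
cv2.imwrite('pics/n1.png',np.hstack([crop(a,250,260,110,130,3),crop(b,370,230,110,130,3)]))
for q in ['lamp_a_mid','lamp_a_eye']: print(tip(a,q),tip(b,q))"
```

```text
t 14.5 tcp [ 0.4456 -0.2832  0.2203] rpy [-3.139e+00  3.000e-03 -1.448e+00] F [-0.1  0.5  0.7] q [-0.79  0.33  1.51  0.    1.31  0.66] gap 0.0652
.4455,-.283,.074,-1.45 -> [ 0.02  0.06 14.63] [-0.2  0.2  0.1]
[(0.76, array([298.1, 363.8]))] [(0.57, array([407.3, 295.7]))]
[(0.77, array([293.9, 334.2]))] [(0.53, array([408.9, 289.5]))]
```

View pics/n1.png

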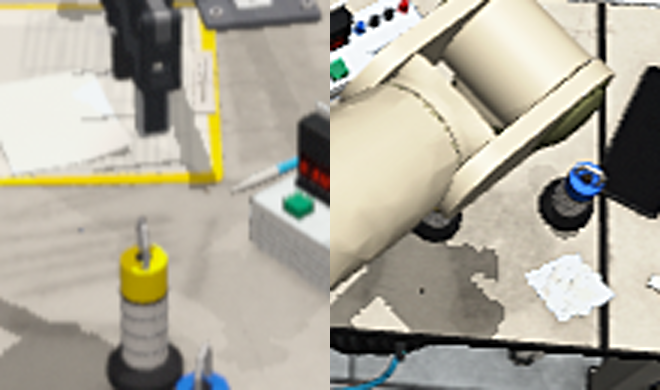

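drive_tool:
  series: [0,0.1,3,0,0,0,6.5,0,0.1,6,0,0,0,6.5,0,0.1,9,0,0,0,6.5,0,0.1,11.5,0,0,0,6.5,0,0.1,13.5,0,0,0,6.5,0,0.1,14.6,0,0,0,6.5,0,0.1,14.6,0,0,0,6.5]
  force: 40

```text
t: 15.5
tcp_pos: [0.4451, -0.2824, 0.0738]
tool_rot: [-3.139, 0.003, -1.448]
wrist_force: [0.3, 0.5, 0.8]
finger_gap: 0.0648
```

```bash
python3 mv.py .4455,-.283,.074,-1.45;python3 -c "
from ov import *
a=shot('side');b=shot('top')
cv2.imwrite('pics/n2.png',np.hstack([crop(a,250,260,110,130,3),crop(b,370,230,110,130,3)]))"
```

```text
t 15.5 tcp [ 0.4451 -0.2824  0.0738] rpy [-3.139e+00  3.000e-03 -1.448e+00] F [0.3 0.5 0.8] q [-0.79  0.5   1.68  0.    0.97  0.66] gap 0.0648
.4455,-.283,.074,-1.45 -> [ 0.07 -0.04 -0.02] [-0.1  0.2  0.1]
```

View pics/n2.png

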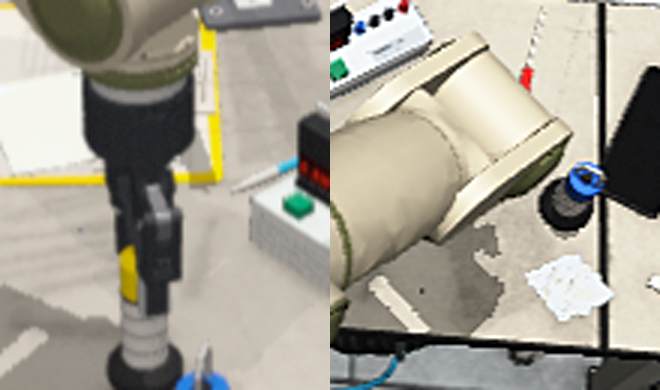

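drive_tool:
  series: [0,0,0,0,0,0,5,0,0,0,0,0,0,3.5,0,0,0,0,0,0,2.5,0,0,0,0,0,0,2.5,0,0,0,0,0,0,2.5,0,0,0,0,0,0,2.5]
  force: 50

```text
t: 16.2
tcp_pos: [0.4462, -0.2837, 0.0766]
tool_rot: [-3.136, -0.001, -1.448]
wrist_force: [-0.5, 0.4, 6.2]
finger_gap: 0.0325
```

```bash
python3 mv.py
```

```text
t 16.2 tcp [ 0.4462 -0.2837  0.0766] rpy [-3.136e+00 -1.000e-03 -1.448e+00] F [-0.5  0.4  6.2] q [-0.79  0.49  1.68  0.    0.97  0.66] gap 0.0325
```

```bash
python3 mv.py .40,-.10,.24,-1.518 .40,.133,.24,-1.518 .4194,.133,.182,-1.518
```

```text
t 16.2 tcp [ 0.4462 -0.2837  0.0766] rpy [-3.136e+00 -1.000e-03 -1.448e+00] F [-0.5  0.4  6.2] q [-0.79  0.49  1.68  0.    0.97  0.66] gap 0.0325
.40,-.10,.24,-1.518 -> [-18.78   2.25 -16.37] [-0.3 -0.1  4. ]
.40,.133,.24,-1.518 -> [-41.91  -0.6  -16.38] [-0.3 -0.1  4. ]
.4194,.133,.182,-1.518 -> [-41.68  -2.49 -10.57] [-0.3 -0.1  4. ]
```

drive_tool:
  series: [0,0,-2,0,0,0,2.5,0,0,-5,0,0,0,2.5,0,0,-8,0,0,0,2.5,0,0,-11.5,0,0,1,2.5,-3,0.5,-14.5,0,0,2,2.5,-6.5,1,-16.4,0,0,3,2.5,-10.5,1.5,-16.4,0,0,4,2.5,-14.5,2,-16.4,0,0,4,2.5]

```text
t: 17.0
tcp_pos: [0.407, -0.1408, 0.2406]
tool_rot: [-3.135, -0.001, -1.519]
wrist_force: [1.3, -0.1, -1.8]
finger_gap: 0.0323
```

```bash
python3 mv.py .40,.133,.24,-1.518 .4194,.133,.182,-1.518
```

```text
t 17.0 tcp [ 0.407  -0.1408  0.2406] rpy [-3.135e+00 -1.000e-03 -1.519e+00] F [ 1.3 -0.1 -1.8] q [-0.61  0.09  1.75  0.    1.3   0.91] gap 0.0323
.40,.133,.24,-1.518 -> [-27.38  -0.71   0.04] [-0.4 -0.1 -0.1]
.4194,.133,.182,-1.518 -> [-27.29  -2.61   5.85] [-0.4 -0.1 -0.1]
```

drive_tool:
  series: [-4,0,0,-0.4,0,0,2.5,-8,0,0,-0.4,0,0,2.5,-12,-0.5,0,-0.4,0,0,2.5,-16,-0.7,0,-0.4,0,0,2.5,-20,-0.7,0,-0.4,0,0,2.5,-24,-0.7,0,-0.4,0,0,2.5,-27.3,-0.7,0,-0.4,0,0,2.5,-27.3,-0.7,0,-0.4,0,0,2.5]

```text
t: 17.8
tcp_pos: [0.399, 0.135, 0.2403]
tool_rot: [3.14, -0.0, -1.515]
wrist_force: [0.6, 0.3, -1.9]
finger_gap: 0.0324
```

```bash
python3 mv.py .4194,.133,.182,-1.518
```

```text
t 17.8 tcp [0.399  0.135  0.2403] rpy [ 3.14  -0.    -1.515] F [ 0.6  0.3 -1.9] q [ 0.05  0.07  1.77 -0.    1.3   1.56] gap 0.0324
.4194,.133,.182,-1.518 -> [ 0.32 -2.03  5.83] [ 0.1 -0.   0.2]
```

drive_tool:
  series: [0,-0.5,2,0,0,0,2.5,0.1,-1,4,0,0,0,2.5,0.3,-1.5,5.3,0,0,0,2.5,0.3,-2,5.8,0,0,0,2.5,0.3,-2,5.8,0,0,0,2.5]

```text
t: 18.3
tcp_pos: [0.4194, 0.1328, 0.182]
tool_rot: [3.139, -0.0, -1.516]
wrist_force: [-0.0, 0.1, -1.9]
finger_gap: 0.0322
```

```bash
python3 mv.py; python3 -c "
from lamp import *
a=shot('side');b=shot('top')
ims=[]
for d,x0,y0,w,h in((a,255,165,75,85),(b,225,210,75,85)):
  im=crop(d,x0,y0,w,h,5);cv2.imwrite('pics/r%d.png'%x0,im)
  for i in (0,1):
    p=np.array([.4894,.1367,.22])+[[0,0,0],[-.028,-.0015,.01]][i]
    q=(proj(d,p)-[x0,y0]+.5)*5;cv2.circle(im,tuple(q.astype(int).tolist()),3,(0,255,255) if i==0 else (0,128,255),-1)
  s=robot.read_state()['tcp_pos']
  lampdraw(d,im,x0,y0,5,s[:2],.053,s[2]-.0766)
  ims.append(im)
cv2.imwrite('pics/r1.png',np.hstack(ims))"
```

```text
t 18.3 tcp [0.4194 0.1328 0.182 ] rpy [ 3.139 -0.    -1.516] F [-0.   0.1 -1.9] q [ 0.04  0.18  1.81 -0.    1.16  1.55] gap 0.0322
```

View pics/r1.png

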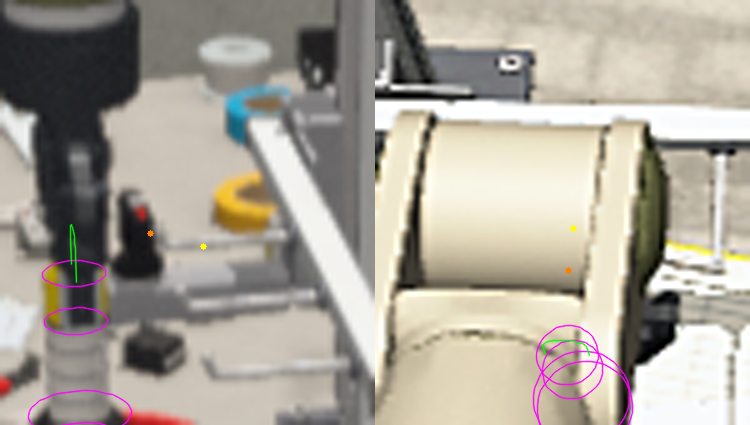

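View pics/r255.png

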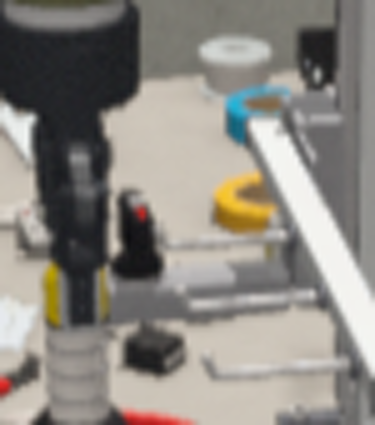

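drive_tool:
  series: [0,0,-0.25,0,0,0,2.5,0,-1,-0.25,0,0,0,2.5,0,-2,-0.25,0,0,0,2.5,0,-3,-0.25,0,0,0,2.5,0,-4,-0.25,0,0,0,2.5,0,-4.6,-0.25,0,0,0,2.5,0,-4.6,-0.25,0,0,0,2.5]

```text
t: 19.1
tcp_pos: [0.4659, 0.1355, 0.185]
tool_rot: [3.141, -0.0, -1.515]
wrist_force: [0.4, 1.3, -1.4]
finger_gap: 0.0328
```

```bash
cat > look.py <<'E'
from lamp import *
import sys
# look.py name x0 y0 w h s
n=sys.argv[1];a=shot('side');x0,y0,w,h,s=[int(v) for v in sys.argv[2:7]]
cv2.imwrite('pics/'+n+'.png',crop(a,x0,y0,w,h,s))
E
python3 mv.py; python3 look.py r2 255 165 85 85 7
```

```text
t 19.1 tcp [0.4659 0.1355 0.185 ] rpy [ 3.141 -0.    -1.515] F [ 0.4  1.3 -1.4] q [ 0.04  0.27  1.68 -0.    1.19  1.56] gap 0.0328
```

View pics/r2.png

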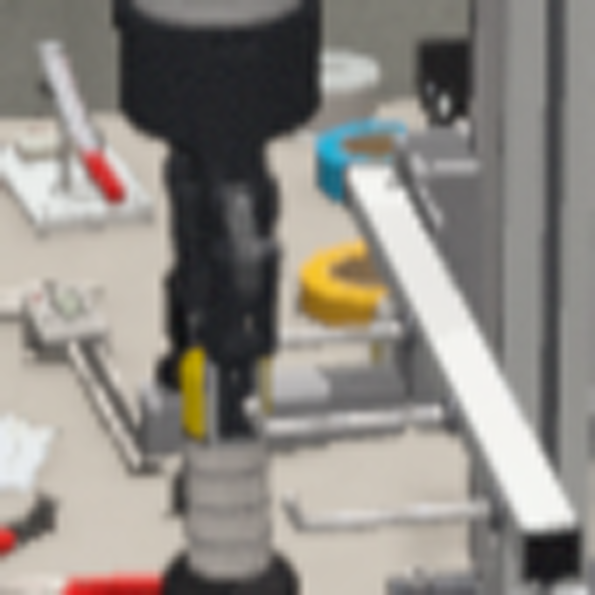

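drive_tool:
  series: [0,-0.8,0,0,0,0,2.5,0,-1.6,0,0,0,0,2.5,0,-2.4,0,0,0,0,2.5,0,-2.4,0,0,0,0,2.5]

```text
t: 19.55
tcp_pos: [0.4903, 0.1368, 0.1849]
tool_rot: [3.141, -0.0, -1.515]
wrist_force: [0.0, -0.5, -2.0]
finger_gap: 0.0328
```

```bash
python3 mv.py
```

```text
t 19.55 tcp [0.4903 0.1368 0.1849] rpy [ 3.141 -0.    -1.515] F [ 0.  -0.5 -2. ] q [ 0.04  0.32  1.61 -0.    1.21  1.56] gap 0.0328
```

drive_tool:
  series: [0,0,0.6,0,0,0,2.5,0,0,1.1,0,0,0,2.5,0,0,1.3,0,0,0,2.5,0,0,1.3,0,0,0,2.5]

```text
t: 19.95
tcp_pos: [0.4899, 0.1369, 0.1715]
tool_rot: [3.14, 0.0, -1.515]
wrist_force: [-1.0, 0.3, -2.2]
finger_gap: 0.0326
```

```bash
python3 mv.py
```

```text
t 19.95 tcp [0.4899 0.1369 0.1715] rpy [ 3.14   0.    -1.515] F [-1.   0.3 -2.2] q [ 0.04  0.33  1.63 -0.    1.18  1.56] gap 0.0326
```

drive_tool:
  series: [0,0,0.15,0,0,0,2.5,0,0,0.3,0,0,0,2.5,0,0,0.3,0,0,0,2.5]

```text
t: 20.25
tcp_pos: [0.4903, 0.1369, 0.1693]
tool_rot: [3.141, -0.0, -1.515]
wrist_force: [-1.5, 0.0, 4.0]
finger_gap: 0.033
```

```bash
python3 mv.py
```

```text
t 20.25 tcp [0.4903 0.1369 0.1693] rpy [ 3.141 -0.    -1.515] F [-1.5  0.   4. ] q [ 0.04  0.34  1.64 -0.    1.17  1.56] gap 0.033
```

drive_tool:
  series: [0,0,-0.05,0,0,0,3.6,0,0,-0.05,0,0,0,4.2,0,0,-0.05,0,0,0,5,0,0,-0.05,0,0,0,5,0,0,-0.05,0,0,0,5]

```text
t: 20.75
tcp_pos: [0.4902, 0.1369, 0.1697]
tool_rot: [3.141, -0.0, -1.515]
wrist_force: [0.4, -0.2, -0.3]
finger_gap: 0.0502
```

```bash
python3 mv.py; python3 look.py r3 255 165 85 85 7
```

```text
t 20.75 tcp [0.4902 0.1369 0.1697] rpy [ 3.141 -0.    -1.515] F [ 0.4 -0.2 -0.3] q [ 0.04  0.34  1.63 -0.    1.17  1.56] gap 0.0502
```

View pics/r3.png

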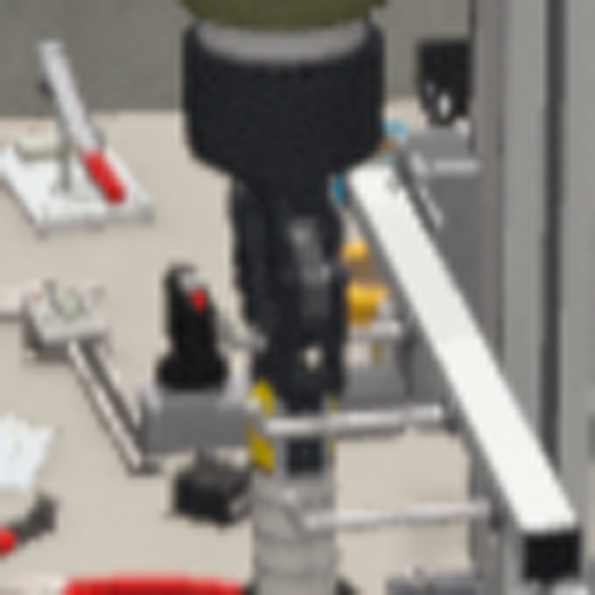

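drive_tool:
  series: [0,0,-1,0,0,0,5,0,0,-2,0,0,0,5,0,0,-3.5,0,0,0,5,0,0,-5,0,0,0,5,0,0,-7,0,0,0,5,0,0,-9,0,0,0,5,0,0,-11,0,0,0,5,0,0,-11,0,0,0,5]

```text
t: 21.6
tcp_pos: [0.4912, 0.137, 0.283]
tool_rot: [-3.136, -0.0, -1.515]
wrist_force: [0.4, -0.3, -0.5]
finger_gap: 0.0498
```

```bash
python3 look.py r4 255 165 85 85 7; python3 mv.py .44,-.15,.28,-1.9 .4685,-.4195,.22,-2.07 ; python3 -c "
from h import *
b=shot('top','t5')
a=shot('side','s5')
for q in ['lamp_b_mid','lamp_b_eye']: print(tip(a,q),tip(b,q))"
```

```text
t 21.65 tcp [0.4906 0.1369 0.2811] rpy [-3.139 -0.    -1.515] F [ 0.7 -0.  -1.5] q [ 0.04  0.24  1.46 -0.    1.44  1.56] gap 0.0499
.44,-.15,.28,-1.9 -> [28.37  6.65  0.09] [-0.2  0.  22. ]
.4685,-.4195,.22,-2.07 -> [55.43  5.32  6.1 ] [-0.2  0.  31.8]
[(0.92, array([316.8, 403.1]))] [(0.6, array([450.8, 291.2]))]
[(0.69, array([315.3, 381.2]))] [(0.78, array([458.4, 288.2]))]
```

View pics/r4.png

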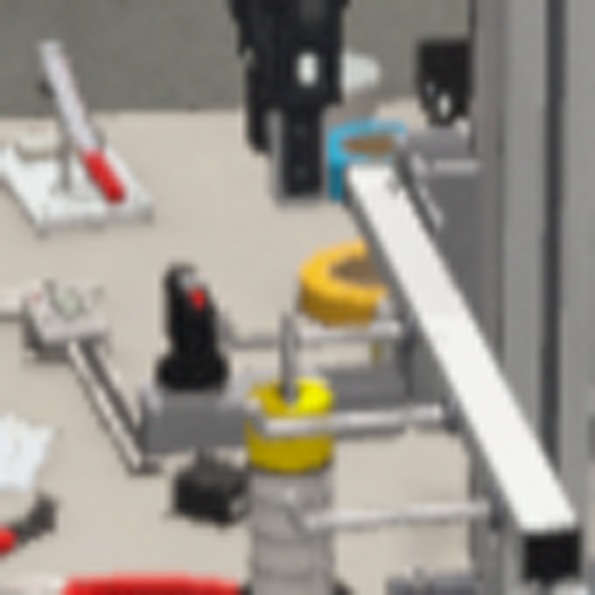

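View pics/t5.png

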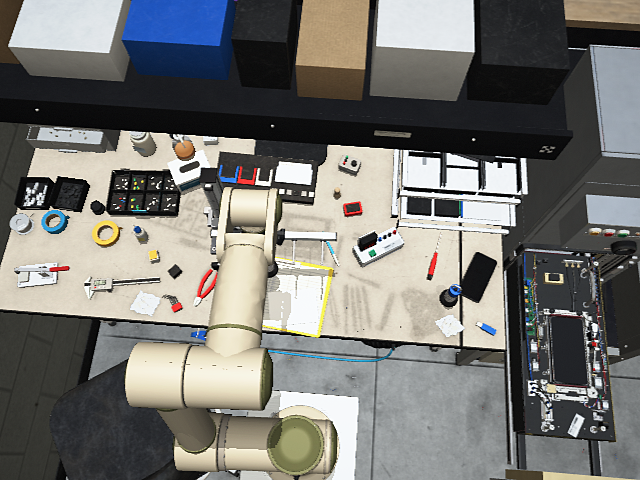

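drive_tool:
  series: [4,1,0,0,0,2,6.5,8,2.5,0,0,0,4,6.5,12,4,0,0,0,7,6.5,16,5,0,0,0,10,6.5,20,6,0,0,0,13,6.5,24,6,0,0,0,16,6.5,28,6,0,0,0,19,6.5,32,6,0,0,0,22,6.5]

```text
t: 22.75
tcp_pos: [0.4476, -0.1876, 0.2789]
tool_rot: [3.14, -0.0, -1.902]
wrist_force: [0.9, -0.2, -0.8]
finger_gap: 0.0655
```

```bash
python3 mv.py .4685,-.4195,.20,-2.07
```

```text
t 22.75 tcp [ 0.4476 -0.1876  0.2789] rpy [ 3.14  -0.    -1.902] F [ 0.9 -0.2 -0.8] q [-0.64  0.19  1.53 -0.    1.42  1.26] gap 0.0655
.4685,-.4195,.20,-2.07 -> [21.25 -9.53  7.88] [ 0.1 -0.   9.6]
```

drive_tool:
  series: [3.8,-1.7,1,0,0,2,6.5,7.6,-3.4,2,0,0,4,6.5,11.4,-5.1,3.5,0,0,6,6.5,15,-6.8,5,0,0,8,6.5,18.5,-8.3,6.5,0,0,9.6,6.5,21.2,-9.5,7.9,0,0,9.6,6.5,21.2,-9.5,7.9,0,0,9.6,6.5]

```text
t: 23.45
tcp_pos: [0.4671, -0.4213, 0.1962]
tool_rot: [3.135, 0.001, -2.072]
wrist_force: [-0.4, 1.7, -0.5]
finger_gap: 0.0651
```

```bash
python3 mv.py .4685,-.4195,.074,-2.07; python3 look.py b1 270 300 100 120 5; python3 l2.py "(.4455,-.283,0.12)" "(.4685,-.4195,-.5)" m3
```

```text
t 23.45 tcp [ 0.4671 -0.4213  0.1962] rpy [ 3.135e+00  1.000e-03 -2.072e+00] F [-0.4  1.7 -0.5] q [-0.92  0.57  1.2  -0.    1.37  1.15] gap 0.0651
.4685,-.4195,.074,-2.07 -> [-0.21 -0.11 12.22] [ 0.4  0.  -0.1]
```

View pics/b1.png

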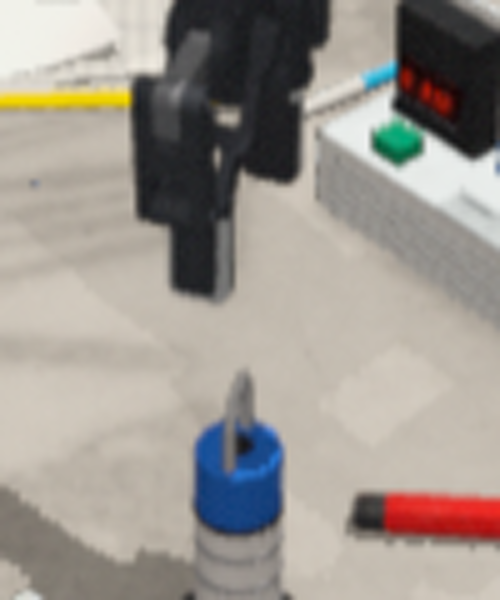

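View pics/m3s.png

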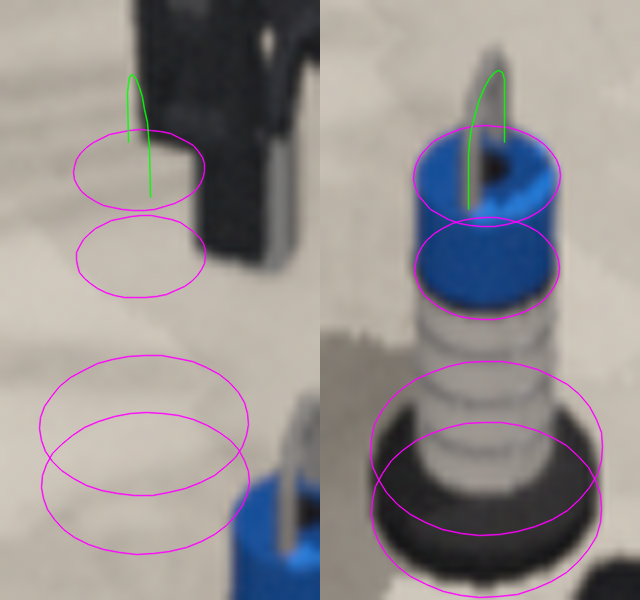

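drive_tool:
  series: [-0.2,-0.1,2,0.4,0,0,6.5,-0.2,-0.1,5,0.4,0,0,6.5,-0.2,-0.1,8,0.4,0,0,6.5,-0.2,-0.1,10,0.4,0,0,6.5,-0.2,-0.1,11.5,0.4,0,0,6.5,-0.2,-0.1,12.2,0.4,0,0,6.5,-0.2,-0.1,12.2,0.4,0,0,6.5]

```text
t: 24.3
tcp_pos: [0.4702, -0.4167, 0.078]
tool_rot: [-3.137, -0.0, -2.069]
wrist_force: [0.5, 0.1, -0.1]
finger_gap: 0.0651
```

```bash
python3 mv.py .4685,-.4195,.074,-2.07; python3 look.py b2 270 300 100 150 4
```

```text
t 24.3 tcp [ 0.4702 -0.4167  0.078 ] rpy [-3.137 -0.    -2.069] F [ 0.5  0.1 -0.1] q [-0.91  0.68  1.34  0.    1.11  1.16] gap 0.0651
.4685,-.4195,.074,-2.07 -> [0.33 0.02 0.4 ] [-0.3 -0.   0.1]
```

View pics/b2.png

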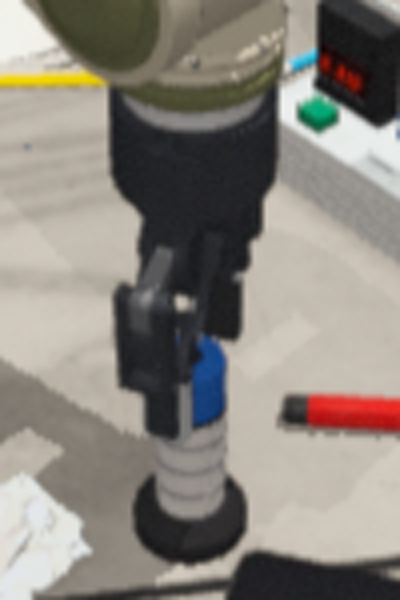

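drive_tool:
  series: [0.3,0,0.3,-0.3,0,0,6.5,0.3,0,0.3,-0.3,0,0,5,0.3,0,0.3,-0.3,0,0,3.5,0.3,0,0.3,-0.3,0,0,2.5,0.3,0,0.3,-0.3,0,0,2.5,0.3,0,0.3,-0.3,0,0,2.5,0.3,0,0.3,-0.3,0,0,2.5]

```text
t: 25.05
tcp_pos: [0.4692, -0.4201, 0.0764]
tool_rot: [-3.14, -0.002, -2.069]
wrist_force: [-1.4, -1.0, 5.3]
finger_gap: 0.0328
```

```bash
python3 mv.py
```

```text
t 25.05 tcp [ 0.4692 -0.4201  0.0764] rpy [-3.140e+00 -2.000e-03 -2.069e+00] F [-1.4 -1.   5.3] q [-0.92  0.69  1.34 -0.    1.12  1.15] gap 0.0328
```

```bash
python3 mv.py .44,-.38,.24,-1.9 .42,-.12,.24,-1.518 .42,-.0267,.24,-1.518
```

```text
t 25.05 tcp [ 0.4692 -0.4201  0.0764] rpy [-3.140e+00 -2.000e-03 -2.069e+00] F [-1.4 -1.   5.3] q [-0.92  0.69  1.34 -0.    1.12  1.15] gap 0.0328
.44,-.38,.24,-1.9 -> [ -2.11   4.45 -16.37] [-0.1 -0.1 -9.7]
.42,-.12,.24,-1.518 -> [-24.    18.62 -16.43] [ -0.1  -0.1 -31.6]
.42,-.0267,.24,-1.518 -> [-32.19  23.08 -16.46] [ -0.1  -0.1 -31.6]
```

drive_tool:
  series: [0,0,-2,0,0,0,2.5,0,0,-5,0,0,0,2.5,0,0,-8.5,0,0,0,2.5,-0.7,1.5,-12,0,0,-3,2.5,-2.1,4.5,-15,0,0,-9,2.5,-5,6.5,-16.4,0,0,-14,2.5,-8.5,8.5,-16.4,0,0,-19,2.5,-12,10.8,-16.4,0,0,-23,2.5]

```text
t: 25.85
tcp_pos: [0.431, -0.2612, 0.2398]
tool_rot: [-3.14, -0.002, -1.665]
wrist_force: [0.4, 0.2, -0.9]
finger_gap: 0.0326
```

```bash
python3 mv.py .42,-.0267,.24,-1.518
```

```text
t 25.85 tcp [ 0.431  -0.2612  0.2398] rpy [-3.140e+00 -2.000e-03 -1.665e+00] F [ 0.4  0.2 -0.9] q [-0.78  0.26  1.55 -0.    1.33  0.89] gap 0.0326
.42,-.0267,.24,-1.518 -> [-23.24   3.29  -0.07] [-0.1 -0.1 -8.4]
```

drive_tool:
  series: [-3.5,0.5,0,0,0,-1,2.5,-7.5,1,0,0,0,-3,2.5,-11.5,1.6,0,0,0,-5,2.5,-15.5,2.2,0,0,0,-7,2.5,-19.5,2.8,0,0,0,-8.4,2.5,-23.2,3.3,0,0,0,-8.4,2.5,-23.2,3.3,0,0,0,-8.4,2.5,-23.2,3.3,0,0,0,-8.4,2.5]

```text
t: 26.65
tcp_pos: [0.4197, -0.0266, 0.2391]
tool_rot: [-3.141, -0.002, -1.516]
wrist_force: [0.9, -0.3, -1.1]
finger_gap: 0.0328
```

```bash
python3 mv.py .427,-.0267,.185,-1.518
```

```text
t 26.65 tcp [ 0.4197 -0.0266  0.2391] rpy [-3.141e+00 -2.000e-03 -1.516e+00] F [ 0.9 -0.3 -1.1] q [-0.34  0.07  1.77 -0.    1.3   1.17] gap 0.0328
.427,-.0267,.185,-1.518 -> [ 0.04 -0.73  5.41] [-0.  -0.1  0.1]
```

drive_tool:
  series: [0,0,1.5,0,0,0,2.5,0,0,3.5,0,0,0,2.5,0,-0.3,5,0,0,0,2.5,0,-0.7,5.4,0,0,0,2.5,0,-0.7,5.4,0,0,0,2.5]

```text
t: 27.15
tcp_pos: [0.427, -0.0271, 0.1848]
tool_rot: [3.141, -0.001, -1.517]
wrist_force: [-0.1, -0.4, -1.1]
finger_gap: 0.0324
```

```bash
python3 mv.py; python3 -c "
from lamp import *
a=shot('side');b=shot('top')
x0,y0,w,h=255,185,85,85;d=a
im=crop(d,x0,y0,w,h,7)
cv2.imwrite('pics/b3r.png',im)
for p,c in(((.4978,-.023,.222),(0,255,255)),((.4698,-.0245,.232),(0,128,255))):
    q=(proj(d,p)-[x0,y0]+.5)*7;cv2.circle(im,tuple(q.astype(int).tolist()),3,c,-1)
s=robot.read_state()['tcp_pos'];lampdraw(d,im,x0,y0,7,s[:2],.053,s[2]-.0764)
cv2.imwrite('pics/b3.png',im)
print(tip(a,'lamp_b_eye'),tip(a,'hook_3'),tip(b,'hook_3'))
"
```

```text
t 27.15 tcp [ 0.427  -0.0271  0.1848] rpy [ 3.141e+00 -1.000e-03 -1.517e+00] F [-0.1 -0.4 -1.1] q [-0.34  0.15  1.84 -0.    1.16  1.18] gap 0.0324
[(0.66, array([274. , 236.3]))] [(0.79, array([297.9, 211.5])), (0.77, array([299.9, 224.7])), (0.77, array([303.9, 238.3])), (0.21, array([276.8, 257. ]))] [(0.97, array([262. , 255.9]))]
```

View pics/b3.png

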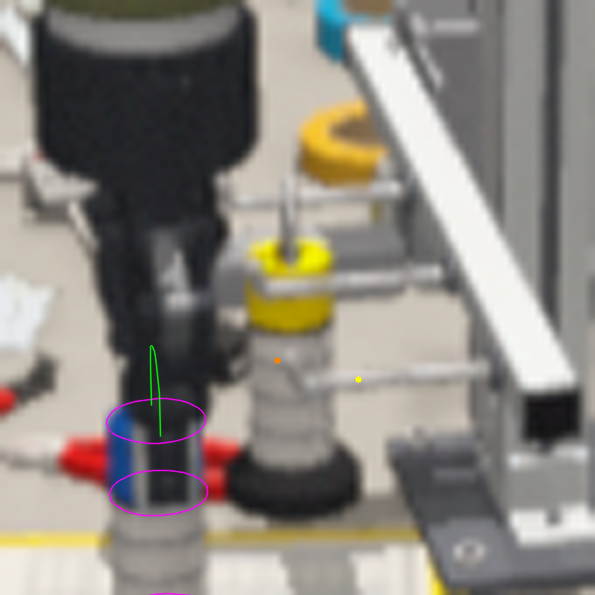

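View pics/b3r.png

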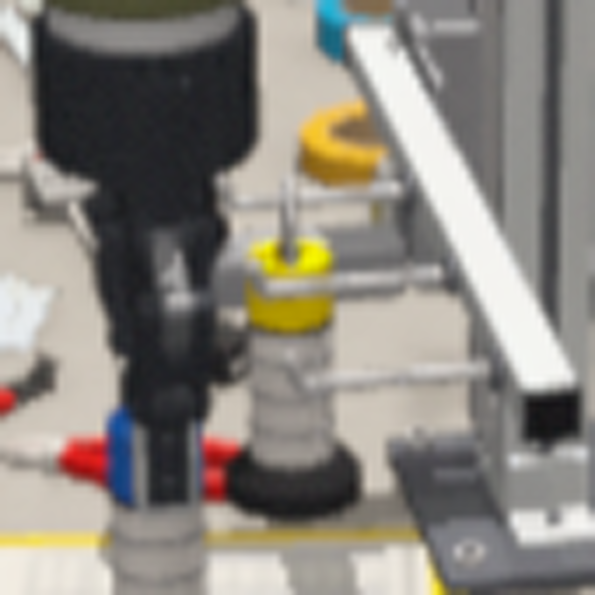

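drive_tool:
  series: [0,-1,0,0,0,0,2.5,0,-2,0,0,0,0,2.5,0,-3,0,0,0,0,2.5,0,-4,0,0,0,0,2.5,0,-4.6,0,0,0,0,2.5,0,-4.6,0,0,0,0,2.5]

```text
t: 28.0
tcp_pos: [0.4735, -0.024, 0.1855]
tool_rot: [-3.141, -0.002, -1.516]
wrist_force: [-0.7, 0.3, -2.1]
finger_gap: 0.0326
```

```bash
python3 mv.py;python3 look.py b4 255 185 85 85 7
```

```text
t 28.0 tcp [ 0.4735 -0.024   0.1855] rpy [-3.141e+00 -2.000e-03 -1.516e+00] F [-0.7  0.3 -2.1] q [-0.3   0.24  1.71 -0.    1.18  1.22] gap 0.0326
```

View pics/b4.png

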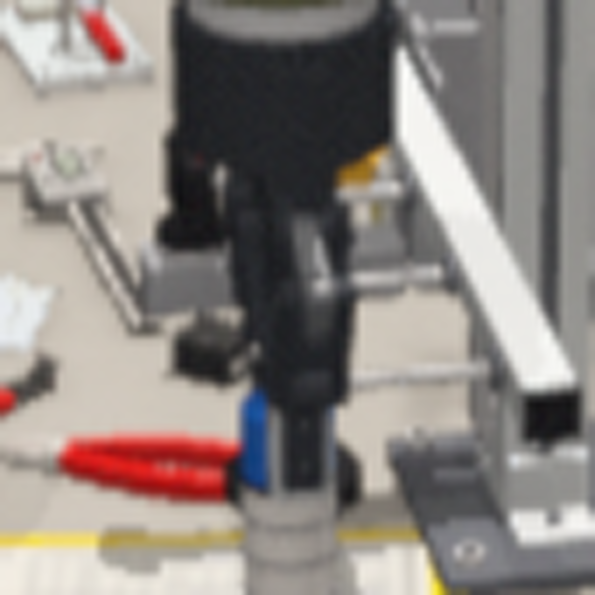

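drive_tool:
  series: [0,-0.8,0,0,0,0,2.5,0,-1.6,0,0,0,0,2.5,0,-2.3,0,0,0,0,2.5,0,-2.3,0,0,0,0,2.5,0,-2.3,0.5,0,0,0,2.5,0,-2.3,1,0,0,0,2.5,0,-2.3,1.3,0,0,0,2.5,0,-2.3,1.3,0,0,0,2.5]

```text
t: 28.85
tcp_pos: [0.4956, -0.0227, 0.1719]
tool_rot: [3.141, -0.002, -1.516]
wrist_force: [-0.0, -0.1, -0.9]
finger_gap: 0.033
```

```bash
python3 mv.py
```

```text
t 28.85 tcp [ 0.4956 -0.0227  0.1719] rpy [ 3.141e+00 -2.000e-03 -1.516e+00] F [-0.  -0.1 -0.9] q [-0.28  0.31  1.67 -0.    1.17  1.24] gap 0.033
```

drive_tool:
  series: [0,0,0.15,0,0,0,2.5,0,0,0.3,0,0,0,2.5,0,0,0.3,0,0,0,2.5]

```text
t: 29.15
tcp_pos: [0.4957, -0.0227, 0.1693]
tool_rot: [-3.141, -0.002, -1.516]
wrist_force: [-0.8, 0.6, 3.5]
finger_gap: 0.0327
```

```bash
python3 mv.py
```

```text
t 29.15 tcp [ 0.4957 -0.0227  0.1693] rpy [-3.141e+00 -2.000e-03 -1.516e+00] F [-0.8  0.6  3.5] q [-0.28  0.31  1.67 -0.    1.16  1.24] gap 0.0327
```

Contact at the same height as for hook 1. Release and rise.

drive_tool:
  series: [0,0,-0.05,0,0,0,3.6,0,0,-0.05,0,0,0,4.2,0,0,-0.05,0,0,0,5,0,0,-0.05,0,0,0,5,0,0,-1,0,0,0,5,0,0,-2,0,0,0,5,0,0,-3.5,0,0,0,5,0,0,-5,0,0,0,5]

```text
t: 29.95
tcp_pos: [0.4958, -0.0227, 0.2208]
tool_rot: [-3.14, -0.002, -1.516]
wrist_force: [0.3, 0.5, 0.3]
finger_gap: 0.0499
```

drive_tool:
  series: [0,0,-2,0,0,0,4,0,0,-4,0,0,0,4,0,0,-6,0,0,0,4,0,0,-7,0,0,0,4]

```text
t: 30.35
tcp_pos: [0.4961, -0.0226, 0.2933]
tool_rot: [-3.137, -0.003, -1.516]
wrist_force: [-0.1, -0.6, -0.1]
finger_gap: 0.0402
```

```bash
python3 mv.py .4625,.265,.29,.11; python3 -c "
from ov import *
a=shot('side','s6');b=shot('top','t6')
cv2.imwrite('pics/b5.png',np.hstack([crop(a,255,185,85,85,5),crop(b,225,210,75,85,5)]))
for q in ['lamp_c_mid','lamp_b_eye','lamp_a_eye','knob_grip']: print(q,tip(a,q),tip(b,q))"
```

```text
t 30.35 tcp [ 0.4961 -0.0226  0.2933] rpy [-3.137e+00 -3.000e-03 -1.516e+00] F [-0.1 -0.6 -0.1] q [-0.28  0.21  1.47 -0.    1.46  1.24] gap 0.0402
.4625,.265,.29,.11 -> [-28.9    1.78   0.23] [ -0.   -0.4 -93.2]
lamp_c_mid [] [(0.35, array([326.7, 247. ]))]
lamp_b_eye [(0.84, array([305.1, 239.8]))] []
lamp_a_eye [(0.72, array([296.9, 210.6])), (0.28, array([346.3, 318.1]))] [(0.61, array([262. , 254.5]))]
knob_grip [(0.63, array([283.1, 210.6]))] [(0.53, array([221. , 267.7]))]
```

View pics/b5.png

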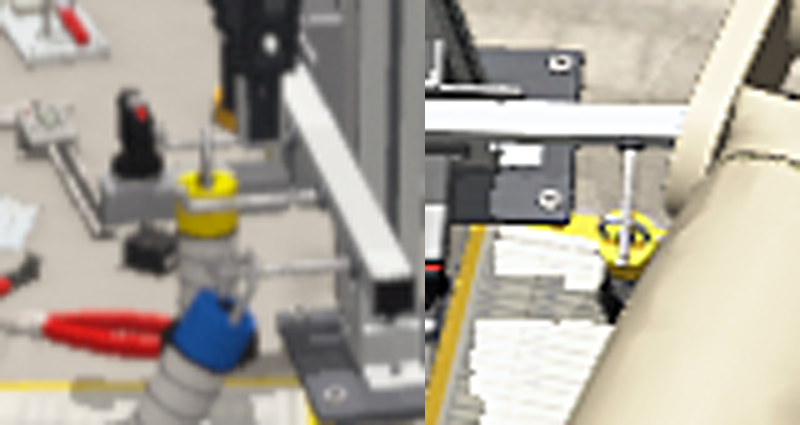

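View pics/s6.png

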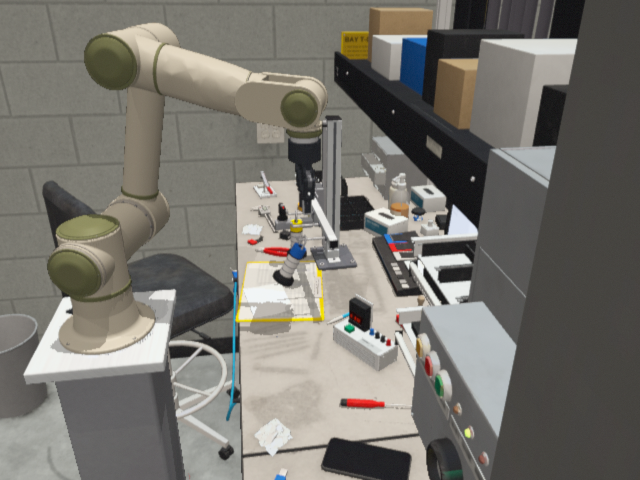

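drive_tool:
  series: [0,0,0,0,0,0,4,0,0,0,0,0,0,4,0,0,0,0,0,0,4]

```text
t: 31.15
tcp_pos: [0.4956, -0.0225, 0.2903]
tool_rot: [-3.141, -0.002, -1.516]
wrist_force: [-0.4, 0.6, -0.0]
finger_gap: 0.0402
```

```bash
python3 look.py b6 255 185 85 85 7; python3 mv.py
```

```text
t 31.2 tcp [ 0.4956 -0.0225  0.2903] rpy [-3.141e+00 -2.000e-03 -1.516e+00] F [ 1.  -0.3  0.4] q [-0.28  0.21  1.48 -0.    1.45  1.24] gap 0.0398
```

View pics/b6.png

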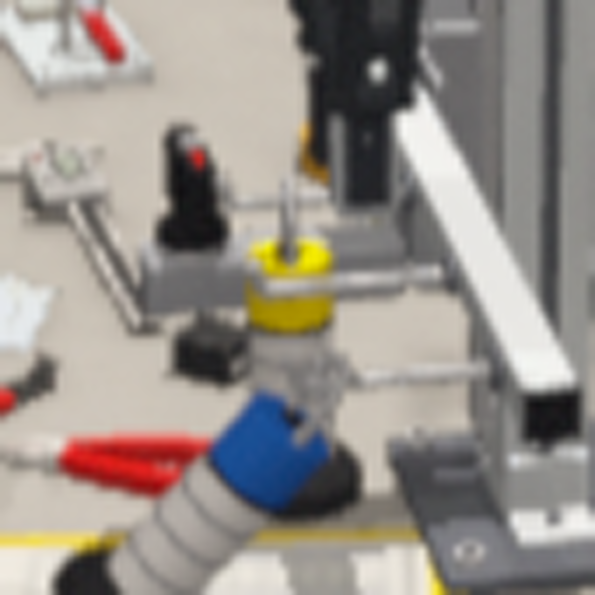

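drive_tool:
  series: [0,0,0,0,0,0,4,0,0,0,0,0,0,4]

```text
t: 31.4
tcp_pos: [0.4956, -0.0225, 0.2903]
tool_rot: [-3.141, -0.002, -1.516]
wrist_force: [0.1, 0.4, -0.1]
finger_gap: 0.0396
```

```bash
python3 look.py b7 255 185 85 85 5
```

drive_tool:
  series: [0,0,0,0,0,0,4,0,0,0,0,0,0,4]

```text
t: 31.65
tcp_pos: [0.4956, -0.0225, 0.2903]
tool_rot: [-3.141, -0.002, -1.516]
wrist_force: [0.3, -0.4, 0.2]
finger_gap: 0.0398
```

```bash
python3 look.py b8 255 185 85 85 5; cd pics; python3 -c "
import cv2,numpy as np
cv2.imwrite('b78.png',cv2.resize(np.hstack([cv2.imread('b7.png'),cv2.imread('b8.png')]),(800,400)))"
```

```text
(no output)
```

View pics/b78.png

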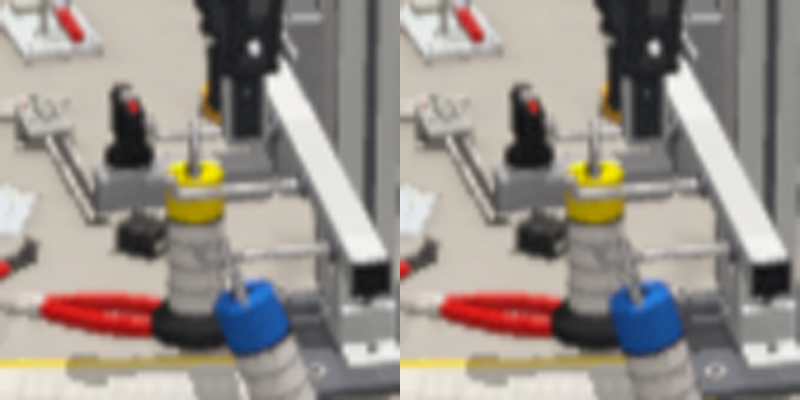

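drive_tool:
  series: [-2,0,-0.5,0,0,-7,4,-4.5,0.3,-1,0,0,-14,4,-7,0.5,-1.5,0,0,-21,4,-10,0.7,-1.5,0,0,-29,4,-13,1,-1.5,0,0,-37,4,-16,1.1,-1.5,0,0,-44,4,-19,1.3,-1.5,0,0,-51,4,-21.5,1.5,-1.5,0,0,-57,4]

```text
t: 32.5
tcp_pos: [0.4685, 0.1929, 0.305]
tool_rot: [3.14, -0.001, -0.516]
wrist_force: [-0.3, 0.0, 0.5]
finger_gap: 0.04
```

```bash
python3 mv.py .4625,.265,.27,.11; python3 look.py c1 255 185 85 85 5
```

```text
t 32.5 tcp [0.4685 0.1929 0.305 ] rpy [ 3.14e+00 -1.00e-03 -5.16e-01] F [-0.3  0.   0.5] q [ 0.16  0.23  1.42 -0.    1.5   0.68] gap 0.04
.4625,.265,.27,.11 -> [-4.09 -5.98  3.48] [  0.1  -0.1 -35.9]
```

View pics/c1.png

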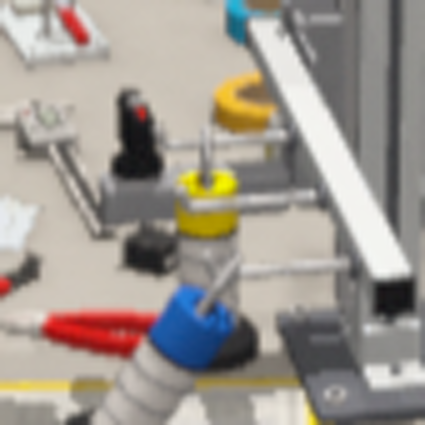

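drive_tool:
  series: [-0.7,-1,0,0,0,-6,4,-1.4,-2,0,0,0,-12,4,-2.1,-3,0,0,0,-18,4,-2.8,-4,0.5,0,0,-24,4,-3.4,-5,1.5,0,0,-30,4,-4.1,-6,2.5,0,0,-36,4,-4.1,-6,3.5,0,0,-36,4,-4.1,-6,3.5,0,0,-36,4]

```text
t: 33.35
tcp_pos: [0.4609, 0.2673, 0.2686]
tool_rot: [3.14, 0.002, 0.117]
wrist_force: [-0.3, -0.9, 0.4]
finger_gap: 0.0399
```

```bash
python3 mv.py .4623,.2651,.1645,.11; python3 look.py c2 255 165 85 105 5
```

```text
t 33.35 tcp [0.4609 0.2673 0.2686] rpy [3.14e+00 2.00e-03 1.17e-01] F [-0.3 -0.9  0.4] q [ 0.31  0.31  1.41 -0.    1.43  0.19] gap 0.0399
.4623,.2651,.1645,.11 -> [ 0.13  0.22 10.41] [0.1 0.1 0.4]
```

View pics/c2.png

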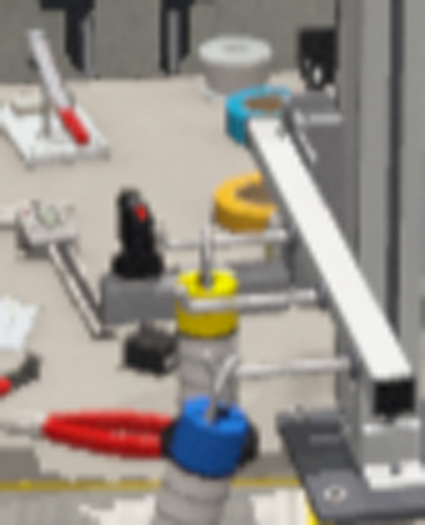

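drive_tool:
  series: [0.1,0.1,2,0,0,0,4,0.1,0.1,4,0,0,0,4,0.1,0.1,6,0,0,0,4,0.1,0.1,8,0,0,0,4,0.1,0.1,9.3,0,0,0,4,0.1,0.1,10.1,0,0,0,4,0.1,0.1,10.1,0,0,0,4]

```text
t: 34.1
tcp_pos: [0.4623, 0.2658, 0.1682]
tool_rot: [3.14, 0.002, 0.115]
wrist_force: [-0.1, -0.1, 0.9]
finger_gap: 0.0405
```

```bash
python3 mv.py .4623,.2651,.165,.11; python3 look.py c3 255 165 85 105 5
```

```text
t 34.1 tcp [0.4623 0.2658 0.1682] rpy [3.14e+00 2.00e-03 1.15e-01] F [-0.1 -0.1  0.9] q [ 0.3   0.39  1.56 -0.    1.19  0.19] gap 0.0405
.4623,.2651,.165,.11 -> [-0.01  0.07  0.32] [0.1 0.1 0.3]
```

View pics/c3.png

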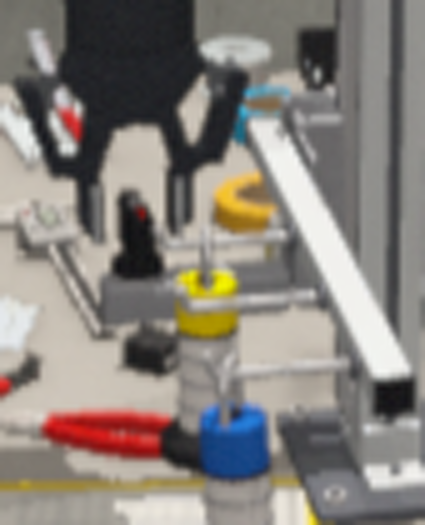

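drive_tool:
  series: [0,0,0.3,0,0,0,4,0,0,0.3,0,0,0,3,0,0,0.3,0,0,0,1,0,0,0.3,0,0,0,0.5,0,0,0.3,0,0,0,0.5,0,0,0.3,0,0,0,0.5,0,0,0.3,0,0,0,0.5,0,0,0.3,0,0,0,0.5]
  force: 60

```text
t: 34.95
tcp_pos: [0.4624, 0.266, 0.1665]
tool_rot: [3.141, 0.0, 0.116]
wrist_force: [-4.1, -1.5, 5.2]
finger_gap: 0.0142
```

drive_tool:
  series: [0,0,0,0,0,0,0.5,0,0,0,0,0,0,0.5,0,0,0,0,0,0,0.5,0,0,0,0,0,0,0.5,0,0,0,0,0,0,0.5,0,0,0,0,0,0,0.5]

```text
t: 35.55
tcp_pos: [0.4624, 0.266, 0.1665]
tool_rot: [3.141, 0.0, 0.116]
wrist_force: [-3.5, -1.4, 3.3]
finger_gap: 0.014
```

```bash
python3 mv.py ; python3 look.py c4 255 165 85 105 5; python3 -c "
from h import *
print(robot.read_state()['torque'])"
```

```text
t 35.55 tcp [0.4624 0.266  0.1665] rpy [3.141 0.    0.116] F [-3.5 -1.4  3.3] q [ 0.3   0.39  1.57 -0.    1.19  0.19] gap 0.014
[-0.17975965  0.4189936   0.27251349]
```

View pics/c4.png

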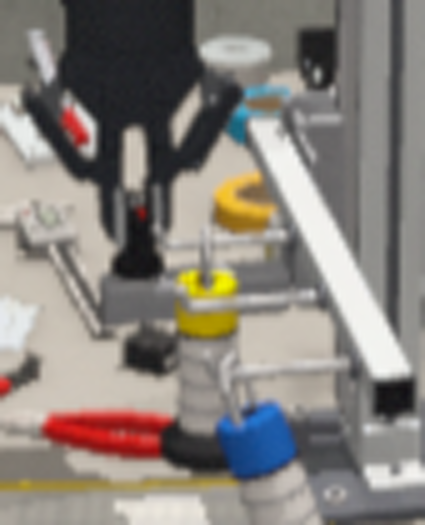

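drive_tool:
  series: [0,0,0,0,0,0,0.5,0,0,0,0,0,0,0.5,0,0,0,0,0,0,0.5,0,0,0,0,0,0,0.5,0,0,0,0,0,0,0.5,0,0,0,0,0,0,0.5,0,0,0,0,0,0,0.5,0,0,0,0,0,0,0.5]

```text
t: 36.4
tcp_pos: [0.4624, 0.266, 0.1665]
tool_rot: [3.141, 0.001, 0.116]
wrist_force: [-3.6, -1.3, 2.1]
finger_gap: 0.0137
```

drive_tool:
  series: [0,0,0,0,0,0,0.5,0,0,0,0,0,0,0.5,0,0,0,0,0,0,0.5,0,0,0,0,0,0,0.5,0,0,0,0,0,0,0.5,0,0,0,0,0,0,0.5,0,0,0,0,0,0,0.5,0,0,0,0,0,0,0.5]

```text
t: 37.2
tcp_pos: [0.4624, 0.266, 0.1666]
tool_rot: [3.141, 0.0, 0.116]
wrist_force: [-2.6, -0.8, 2.9]
finger_gap: 0.0142
```

drive_tool:
  series: [0,0,0,0,0,0,0.5,0,0,0,0,0,0,0.5,0,0,0,0,0,0,0.5,0,0,0,0,0,0,0.5,0,0,0,0,0,0,0.5,0,0,0,0,0,0,0.5,0,0,0,0,0,0,0.5,0,0,0,0,0,0,0.5]

```text
t: 38.0
tcp_pos: [0.4624, 0.266, 0.1665]
tool_rot: [3.141, 0.001, 0.116]
wrist_force: [-2.3, -1.1, 3.5]
finger_gap: 0.0138
```

drive_tool:
  series: [0,0,0,0,0,0,0.5,0,0,0,0,0,0,0.5,0,0,0,0,0,0,0.5,0,0,0,0,0,0,0.5,0,0,0,0,0,0,0.5,0,0,0,0,0,0,0.5,0,0,0,0,0,0,0.5,0,0,0,0,0,0,0.5]

```text
t: 38.8
tcp_pos: [0.4624, 0.266, 0.1666]
tool_rot: [3.141, 0.0, 0.116]
wrist_force: [-3.1, -0.7, 2.5]
finger_gap: 0.0141
```

```bash
python3 mv.py ; for i in 1 2 3 4 5 6; do python3 look.py d$i 275 225 50 65 4; done; cd pics; python3 -c "
import cv2,numpy as np
cv2.imwrite('d.png',np.vstack([np.hstack([cv2.imread(f'd{i}.png') for i in r]) for r in((1,2,3),(4,5,6))]))"
```

```text
t 38.8 tcp [0.4624 0.266  0.1666] rpy [3.141 0.    0.116] F [-3.1 -0.7  2.5] q [ 0.3   0.39  1.57 -0.    1.19  0.19] gap 0.0141
```

View pics/d.png

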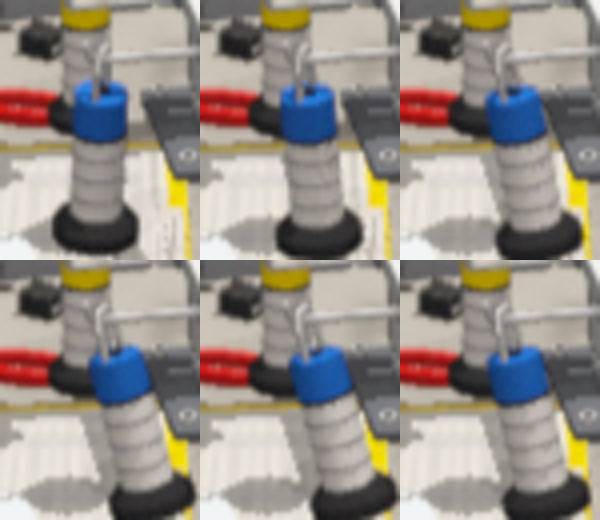

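drive_tool:
  series: [0,0,0,0,0,-5,0.5,0,0,0,0,0,-11,0.5,0,0,0,0,0,-17,0.5,0,0,0,0,0,-23,0.5,0,0,0,0,0,-29,0.5,0,0,0,0,0,-35,0.5,0,0,0,0,0,-41,0.5,0,0,0,0,0,-41,0.5]

```text
t: 39.9
tcp_pos: [0.4614, 0.2655, 0.167]
tool_rot: [-3.141, 0.004, 0.834]
wrist_force: [-10.8, -5.9, 11.1]
finger_gap: 0.0142
```

```bash
python3 mv.py
```

```text
t 39.9 tcp [0.4614 0.2655 0.167 ] rpy [-3.141  0.004  0.834] F [-10.8  -5.9  11.1] q [ 0.3   0.39  1.57 -0.    1.19 -0.53] gap 0.0142
```

drive_tool:
  series: [0,0,0,0,0,-6,0.5,0,0,0,0,0,-12,0.5,0,0,0,0,0,-18,0.5,0,0,0,0,0,-24,0.5,0,0,0,0,0,-30,0.5,0,0,0,0,0,-36,0.5,0,0,0,0,0,-41,0.5,0,0,0,0,0,-41,0.5]

```text
t: 40.7
tcp_pos: [0.4608, 0.2643, 0.1676]
tool_rot: [-3.137, 0.005, 1.552]
wrist_force: [-9.6, -9.9, 12.2]
finger_gap: 0.014
```

```bash
python3 mv.py; python3 look.py e1 255 165 85 105 5
```

```text
t 40.7 tcp [0.4608 0.2643 0.1676] rpy [-3.137  0.005  1.552] F [-9.6 -9.9 12.2] q [ 0.3   0.39  1.57 -0.    1.19 -1.25] gap 0.014
```

View pics/e1.png

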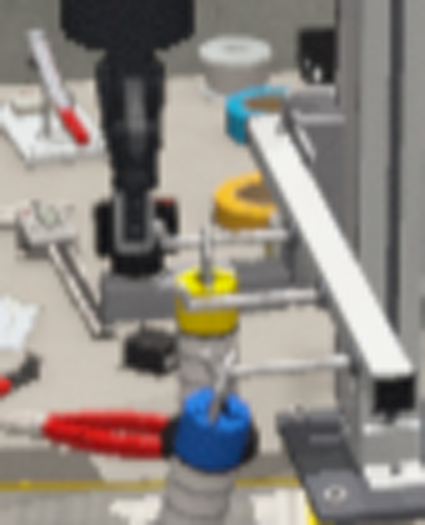

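drive_tool:
  series: [0,0,-0.3,0,0,0,0.5,0,0,-1,0,0,0,0.5,0,0,-1.8,0,0,0,0.5,0,0,-2.6,0,0,0,0.5,0,0,-3.4,0,0,0,0.5,0,0,-4.2,0,0,0,0.5,0,0,-5,0,0,0,0.5,0,0,-5.5,0,0,0,0.5]

```text
t: 41.55
tcp_pos: [0.4608, 0.2642, 0.2237]
tool_rot: [-3.137, 0.006, 1.55]
wrist_force: [-6.2, -4.7, 8.7]
finger_gap: 0.0142
```

```bash
python3 mv.py; python3 look.py e2 255 125 85 125 4
```

```text
t 41.55 tcp [0.4608 0.2642 0.2237] rpy [-3.137  0.006  1.55 ] F [-6.2 -4.7  8.7] q [ 0.3   0.34  1.49 -0.    1.33 -1.25] gap 0.0142
```

View pics/e2.png

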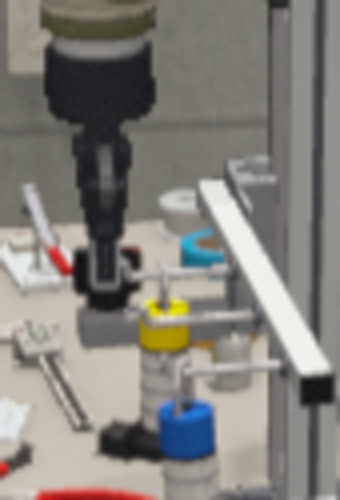

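Rising well with both lamps. Continue up to the top.

drive_tool:
  series: [0,0,-0.5,0,0,0,0.5,0,0,-1.3,0,0,0,0.5,0,0,-2.1,0,0,0,0.5,0,0,-2.9,0,0,0,0.5,0,0,-3.7,0,0,0,0.5,0,0,-4.5,0,0,0,0.5,0,0,-5.2,0,0,0,0.5,0,0,-5.5,0,0,0,0.5]

```text
t: 42.4
tcp_pos: [0.4608, 0.2642, 0.2808]
tool_rot: [-3.138, 0.006, 1.55]
wrist_force: [-7.0, -4.8, 8.0]
finger_gap: 0.0138
```

drive_tool:
  series: [0,0,-0.5,0,0,0,0.5,0,0,-1.2,0,0,0,0.5,0,0,-1.9,0,0,0,0.5,0,0,-2.6,0,0,0,0.5,0,0,-3.2,0,0,0,0.5,0,0,-3.6,0,0,0,0.5,0,0,-3.6,0,0,0,0.5]

```text
t: 43.1
tcp_pos: [0.4608, 0.2642, 0.3165]
tool_rot: [-3.137, 0.006, 1.549]
wrist_force: [-4.6, -4.1, -0.4]
finger_gap: 0.0136
```

```bash
python3 mv.py
```

```text
t 43.1 tcp [0.4608 0.2642 0.3165] rpy [-3.137  0.006  1.549] F [-4.6 -4.1 -0.4] q [ 0.3   0.29  1.31 -0.    1.55 -1.25] gap 0.0136
```

drive_tool:
  series: [0,0,-0.15,0,0,0,0.5,0,0,-0.25,0,0,0,0.5,0,0,-0.25,0,0,0,0.5]

```text
t: 43.4
tcp_pos: [0.4606, 0.2641, 0.3168]
tool_rot: [-3.133, 0.007, 1.549]
wrist_force: [2.3, -0.7, -22.6]
finger_gap: 0.014
```

```bash
python3 mv.py
```

```text
t 43.4 tcp [0.4606 0.2641 0.3168] rpy [-3.133  0.007  1.549] F [  2.3  -0.7 -22.6] q [ 0.3   0.29  1.31 -0.    1.55 -1.25] gap 0.014
```

At the top stop. Clamp clockwise with slight upward bias.

drive_tool:
  series: [0,0,-0.05,0,0,6,0.5,0,0,-0.05,0,0,12,0.5,0,0,-0.05,0,0,18,0.5,0,0,-0.05,0,0,24,0.5,0,0,-0.05,0,0,30,0.5,0,0,-0.05,0,0,36,0.5,0,0,-0.05,0,0,42,0.5,0,0,-0.05,0,0,42,0.5]

```text
t: 44.2
tcp_pos: [0.4612, 0.2653, 0.3167]
tool_rot: [-3.139, 0.008, 0.813]
wrist_force: [3.9, 6.2, -15.5]
finger_gap: 0.0139
```

```bash
python3 mv.py .4625,.265,.3165,.1
```

```text
t 44.2 tcp [0.4612 0.2653 0.3167] rpy [-3.139  0.008  0.813] F [  3.9   6.2 -15.5] q [ 0.3   0.29  1.31 -0.    1.55 -0.51] gap 0.0139
.4625,.265,.3165,.1 -> [0.07 0.11 0.02] [ 0.1  0.5 40.9]
```

drive_tool:
  series: [0,0,0,0,0,6,0.5,0,0,0,0,0,12,0.5,0,0,0,0,0,18,0.5,0,0,0,0,0,24,0.5,0,0,0,0,0,30,0.5,0,0,0,0,0,36,0.5,0,0,0,0,0,41,0.5,0,0,0,0,0,41,0.5]

```text
t: 45.0
tcp_pos: [0.4622, 0.2659, 0.3167]
tool_rot: [3.139, 0.005, 0.097]
wrist_force: [6.2, 2.8, -12.4]
finger_gap: 0.0137
```

```bash
python3 mv.py .4625,.265,.3165,.1;python3 -c "
from h import *
print(robot.read_state()['torque'])"
```

```text
t 45.0 tcp [0.4622 0.2659 0.3167] rpy [3.139 0.005 0.097] F [  6.2   2.8 -12.4] q [ 0.3   0.29  1.31 -0.    1.55  0.21] gap 0.0137
.4625,.265,.3165,.1 -> [0.02 0.09 0.02] [ 0.2  0.3 -0.2]
[ 0.51534552 -1.35856703  0.90388396]
```

drive_tool:
  series: [0,0,0.1,0,0,0,0.5,0,0,0.1,0,0,0,2.5,0,0,0.1,0,0,0,4,0,0,0.1,0,0,0,4,0,0,-1.5,0,0,0,4,0,0,-4,0,0,0,4,0,0,-7,0,0,0,4,0,0,-10,0,0,0,4]

```text
t: 45.8
tcp_pos: [0.4625, 0.2661, 0.4183]
tool_rot: [3.139, 0.004, 0.096]
wrist_force: [0.1, 0.1, 0.0]
finger_gap: 0.0398
```

drive_tool:
  series: [-3,0,0,0,0,0,4,-6,0,0,0,0,0,4,-9,0,0,0,0,0,4,-10,0,0,0,0,0,4]

```text
t: 46.2
tcp_pos: [0.3611, 0.2564, 0.4199]
tool_rot: [3.14, 0.001, 0.097]
wrist_force: [0.5, -0.8, 0.4]
finger_gap: 0.0397
```

```bash
python3 mv.py; python3 knob.py .4628 .2655 .331 .053 1.68 f; python3 -c "
from ov import *
a=shot('side','s9');b=shot('top','t9')
cv2.imwrite('pics/f2.png',crop(a,245,115,110,150,4))
for q in ['lamp_a_eye','lamp_b_eye','hook_1','knob_grip']: print(q,tip(a,q),tip(b,q))"
```

```text
t 46.2 tcp [0.3611 0.2564 0.4199] rpy [3.14e+00 1.00e-03 9.70e-02] F [ 0.5 -0.8  0.4] q [ 0.35  0.07  1.31 -0.    1.76  0.26] gap 0.0397
lamp_a_eye [(0.78, array([295.9, 158.3]))] [(0.56, array([258.1, 234.2]))]
lamp_b_eye [(0.6, array([296., 182.]))] [(0.77, array([321. , 240.6]))]
hook_1 [(0.82, array([300.6, 167.2])), (0.68, array([294.6, 158.1])), (0.63, array([302.1, 177.6]))] [(0.69, array([324.6, 234.2])), (0.63, array([291.6, 235.1])), (0.57, array([253.6, 232.4]))]
knob_grip [(0.7, array([283.8, 163.5])), (0.42, array([297.7, 171. ]))] [(0.56, array([211.4, 247.8]))]
```

View pics/f_s.png

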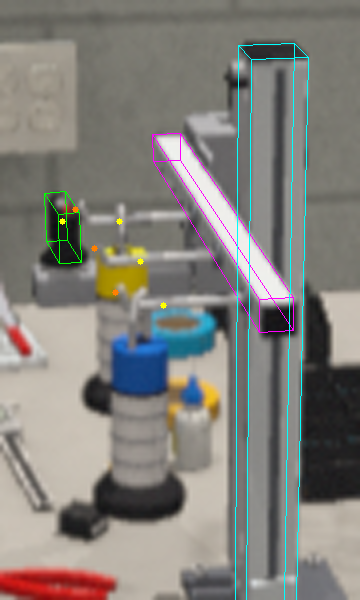

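View pics/f_t.png

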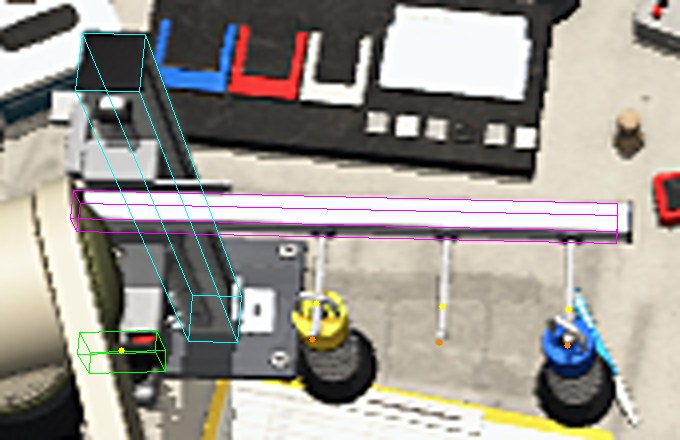

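View pics/f2.png

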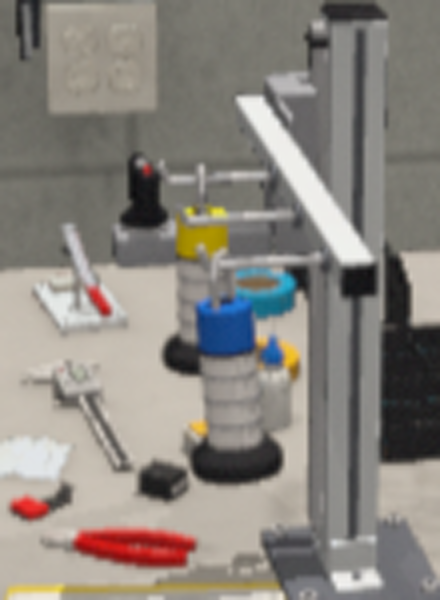

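View pics/t9.png

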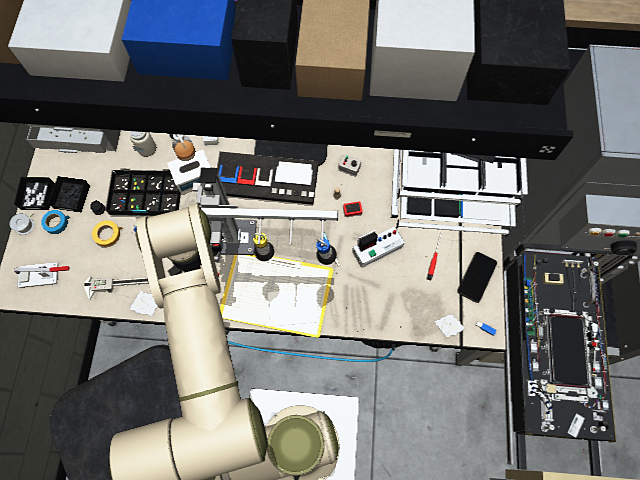

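drive_tool:
  series: [0,0,0,0,0,0,4,0,0,0,0,0,0,4,0,0,0,0,0,0,4,0,0,0,0,0,0,4,0,0,0,0,0,0,4,0,0,0,0,0,0,4,0,0,0,0,0,0,4,0,0,0,0,0,0,4]

```text
t: 47.6
tcp_pos: [0.3632, 0.2565, 0.4185]
tool_rot: [3.139, 0.004, 0.096]
wrist_force: [0.3, 0.7, 0.1]
finger_gap: 0.0403
```

```bash
python3 -c "
from lamp import *
a=shot('side');b=shot('top')
cv2.imwrite('pics/g5.png',np.hstack([cv2.resize(crop(a,270,145,60,60,8),(480,480)),crop(b,305,215,40,60,8)]))
for q in ['lamp_a_eye','lamp_b_eye']:
  u=tip(a,q);v=tip(b,q);print(q,u,v)
  if u and v: print(tri([ray(a,u[0][1]),ray(b,v[0][1])]))
im=crop(a,270,145,60,60,8)
for L,z in(((.490,.137),.372-.1295),((.4855,-.0235),.372-.1295),((.475,-.0235),.372-.1295)): lampdraw(a,im,270,145,8,L,.053,z)
im2=crop(b,305,215,40,60,8)
for L,z in(((.485,-.0235),.372-.1295),((.475,-.0235),.372-.1295)):lampdraw(b,im2,305,215,8,L,.053,z)
cv2.imwrite('pics/g6.png',np.hstack([im,im2]))"
```

```text
lamp_a_eye [(0.85, array([292. , 155.5]))] [(0.59, array([258.7, 231.6]))]
(array([0.4887416 , 0.13497483, 0.38511528]), [np.float64(0.005128754633593586), np.float64(0.00512875463359347)])
lamp_b_eye [] [(0.82, array([319.5, 244. ]))]
```

View pics/g5.png

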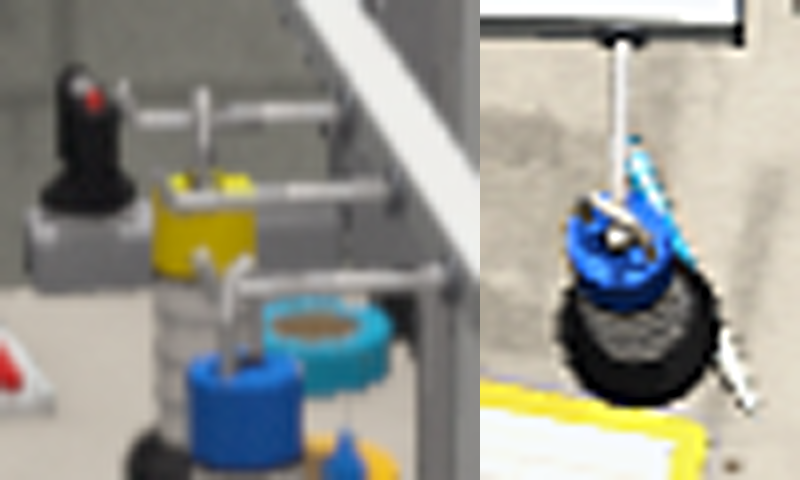

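View pics/g6.png

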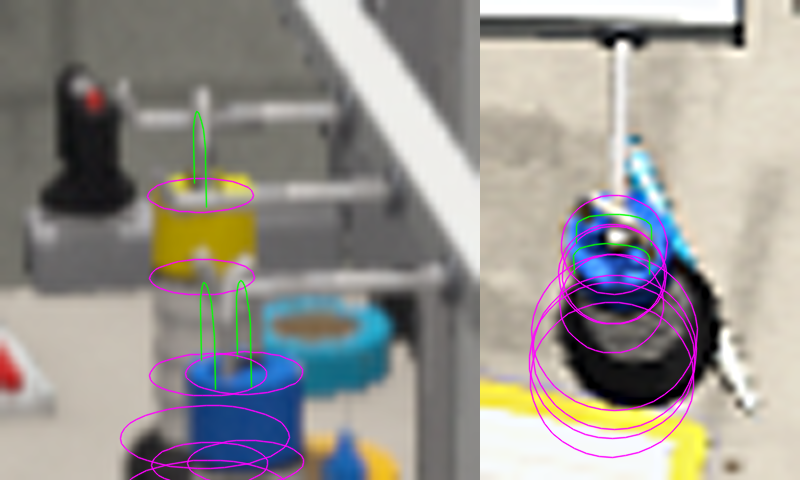

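drive_tool:
  series: [0,0,0,0,0,0,4,0,0,0,0,0,0,4,0,0,0,0,0,0,4,0,0,0,0,0,0,4,0,0,0,0,0,0,4,0,0,0,0,0,0,4,0,0,0,0,0,0,4,0,0,0,0,0,0,4]

```text
t: 48.7
tcp_pos: [0.3632, 0.2565, 0.4184]
tool_rot: [3.139, 0.004, 0.096]
wrist_force: [0.1, 0.4, -0.5]
finger_gap: 0.0399
```

drive_tool:
  series: [0,0,0,0,0,0,4,0,0,0,0,0,0,4,0,0,0,0,0,0,4,0,0,0,0,0,0,4,0,0,0,0,0,0,4,0,0,0,0,0,0,4,0,0,0,0,0,0,4,0,0,0,0,0,0,4]

```text
t: 49.5
tcp_pos: [0.3632, 0.2565, 0.4185]
tool_rot: [3.139, 0.004, 0.096]
wrist_force: [0.2, 0.0, 0.7]
finger_gap: 0.04
```

drive_tool:
  series: [0,0,0,0,0,0,4,0,0,0,0,0,0,4,0,0,0,0,0,0,4,0,0,0,0,0,0,4,0,0,0,0,0,0,4,0,0,0,0,0,0,4,0,0,0,0,0,0,4,0,0,0,0,0,0,4]

```text
t: 50.3
tcp_pos: [0.3632, 0.2565, 0.4185]
tool_rot: [3.139, 0.004, 0.096]
wrist_force: [0.3, 0.1, -0.7]
finger_gap: 0.0404
```

```bash
python3 mv.py; for i in 1 2 3; do python3 look.py h$i 265 140 75 105 4;done; cd pics; python3 -c "
import cv2,numpy as np
cv2.imwrite('h.png',cv2.resize(np.hstack([cv2.imread(f'h{i}.png') for i in (1,2,3)]),(800,373)))"
```

```text
t 50.3 tcp [0.3632 0.2565 0.4185] rpy [3.139 0.004 0.096] F [ 0.3  0.1 -0.7] q [ 0.35  0.07  1.31 -0.    1.76  0.25] gap 0.0404
```

View pics/h.png

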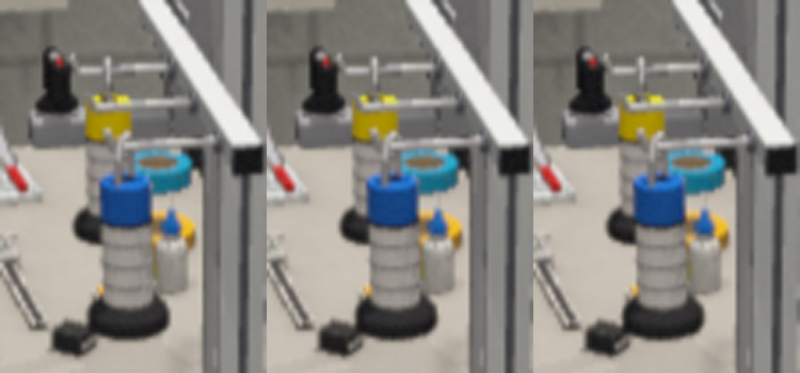

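Both lamps hang still, the bar is up and clamped, and the gripper is clear of everything. Handing in.

```bash
python3 -c "
from h import *
print(robot.hand_in())"
```

```text
the job is handed in; nothing more can be done
None
```

I hung both work lamps on the bench, yellow on hook 1 and blue on hook 3, and clamped the bar back at the top. There was no green lamp in either camera view. I handed the job in at about 50 s of the 200 s allowed.

I freed the knob, pulled the bar down to its lower stop and clamped it there, and it stayed down when I let go. After hanging the lamps I freed the knob, let the bar rise to its upper stop while holding the knob, and clamped it to the end stop.

**Last checks:**
- **Bar and knob:** the bar matches its raised position in the pictures, the top stop was felt, and the knob was at its end stop.
- **Lamps:** both hang still, and the gripper touches nothing.
- **Other things:** I did not touch the pen, screwdriver or side cutter, and saw nothing fallen.

**What was off:**
- The blue lamp swung widely after I released it, for a cause I could not identify. I let the swing die down, but it settled about 12 mm in front of the hook's nominal hanging point and turned a little. It is still inside the upturned end.
- On the final pictures the trained network missed the blue lamp's bail in the side view. It also put the yellow lamp's bail about 1 cm too high, with a 5 mm disagreement between the views. For the blue bail's place I went by my overlay on the pictures.

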